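# Count the loose erasers on the scale

## Robot

A 6-joint arm with a two-finger parallel gripper is mounted at the origin on a cart in front of the work surface, level with it; the furniture and walls round the work are solid. World frame = base frame: x ahead of the robot, y to its left, z up, the work surface at z = 0. Lengths are in m, angles in rad, forces in N, time in s.
With the tool pointing down it reaches from about 0.35 to 0.85 m from the base axis. Payload 8.1 kg.
Tool frame: the origin (TCP) lies on the mounting face of the last link; the fingertips stand 186 mm ahead of it and the grasp point (between the pads) lies 167 mm ahead of it; z points along the fingers, y is the line along which they close (so a half turn about z gives the same grasp; the last joint's range is limited). The gripper opens to 93 mm and grips with 3 to 60 N. Pads are 15 mm wide; open, the fingers measure 128 mm over their backs; the gripper's body (75 mm by 188 mm) begins 65 mm behind the grasp point.
Start: joints at [-1.21, 0.13, 1.488, -0, 1.523, -0.085], TCP at [0.259, -0.541, 0.405] pointing down, gripper open.
Joint ranges: [-2.96, 2.96], [-0.89, 2.26], [0.02, 2.5], [-1.34, 4.48], [0, 2.73], [-2.66, 2.66]. Speed limits (rad/s): [2.39, 2.39, 2.79, 3.14, 3.14, 3.14].

## Interface

Orientations are given as a 3x3 rotation matrix whose columns are the frame's x, y, z axes.
In Python, from plant import ctrl gives the robot as it stands.
- The arm moves only by the tool jog_arm, never from a script. Its argument "increments" is a list of rows, each an object of numbers: "x", "y", "z": the shift along the world's x, y, z each as a share of 0.3 m, from -1 to 1; "wx", "wy", "wz": the turn, a rotation vector about the world's x, y, z each as a share of 360 degrees, from -1 to 1; "claw": the opening in per cent of the stroke, from 0 (shut) to 100 (fully open). In form: [{"x": .., "y": .., "z": .., "wx": .., "wy": .., "wz": .., "claw": ..}, ...]. A call has 1 to 5 rows; each row shifts and turns the commanded pose from where the row before left it; what a row does not reach is not made up. A row lasts 1/8 s, in which the tool goes at most 62.5 mm and 10.7 degrees, less where a joint would pass 70% of its speed; a pose out of reach is approached as far as the arm can. A call with a number of a shift or a turn outside -1 to 1 is refused whole. A call with a gripper value outside its range is refused whole. The fingers move at their own pace and stop on an object; the grip force is fixed at half the most. Time passes only in rows, so rows that do not move let the fingers close. It gives the time, the measured TCP pose, the force, the opening and the grip force at its end, in the units of the state.
- ctrl.get_obs(): the state, without advancing time (a new reading comes with each control period).
- ctrl.camera(name): name is "scene" or "side" or "wrist"; returns a dict with "pixels" (480x640x3 uint8, red, green, blue), "range_z" (480x640 float32, m along the optical axis (not along the pixel's ray), 0 where there is no reading), "camera_matrix" (3x3 intrinsics, pixels), "rvec" (rotation vector, rad) and "tvec" (3), from world to camera coordinates, as OpenCV has them; the wrist camera has in their place "hand_eye" (4x4, takes a point from camera to tool coordinates, whose origin is the TCP and whose axes are the flange's). Camera axes: x right, y down, z forward; pixel columns grow to the right and rows downward; lengths in m; the calibration is good to about 2 mm. A picture is of the moment at which its call begins: read the wrist's pose just before it.
- ctrl.finish_job(): hands the job in; it is judged then, once.
The state is a dict: "time": time; "q": joint angles; "qd": joint speeds; "tau": joint torques, N m; "eef_pos": TCP position; "tcp_rot": TCP orientation; "contact_force": force on the tool from outside, world axes, zero at the start; "wrist_torque": the same for the moment, N m; "opening": opening from 0.0 (shut) to 1.0 (fully open); "gripper_force": force on a finger pad.
Only numpy, scipy, OpenCV 4.12 (cv2) and the standard library are available. Lean on these libraries where they do the work, as an engineer would, in place of code of your own. Each camera call takes 0.05 s, during which the arm holds its last target. There are 200 camera calls.

## Task

The counting scale is on standby, with its leftmost key down: press the second key from the left, so that it stays down and the leftmost pops up. Then, using the scoop and never touching an eraser with the gripper, empty both lanes of the tray of all their erasers into the scale's pan, and stand the scoop back flat in the middle of its cork mat. Last, press the rightmost key so that it stays down and the second key pops up; never press the third key, and leave the other things on the desk alone.

Things in the scene. Friction and masses are not known exactly. Their poses are not given: they have to be found in the camera images.
- key_standby (a joint): Grey piano key in the row of four across the scale's front; 28 mm wide, 44 mm long (front to back), 38 mm from key to key. Value: m down, 0 = up, 0.0125 = bottom stop. The leftmost seen from the robot; starts latched down. It springs up by itself when another key is pressed fully: the four are interlocked.
- key_count (a joint): Grey piano key in the row of four across the scale's front; 28 mm wide, 44 mm long (front to back), 38 mm from key to key. Value: m down, 0 = up, 0.0125 = bottom stop. Second from the left; starts up. Pressed to its stop (about 2 N), then let go, it latches at about 0.010 and the key that was down before springs up.
- key_weigh (a joint): Grey piano key in the row of four across the scale's front; 28 mm wide, 44 mm long (front to back), 38 mm from key to key. Value: m down, 0 = up, 0.0125 = bottom stop. Third from the left; starts up and must stay up. Interlocked as the others.
- key_total (a joint): Grey piano key in the row of four across the scale's front; 28 mm wide, 44 mm long (front to back), 38 mm from key to key. Value: m down, 0 = up, 0.0125 = bottom stop. The rightmost; starts up. Pressed to its stop (about 2 N), then let go, it latches at about 0.010 and the key that was down before springs up.
- key_count_top (a point): Centre of the top face of the second key from the left; moves with the key (z about 0.068 when up). Axes as the scale's: x from the keys to the pan, z up. Press straight down here. The highest thing near is the pan's rim, z = 0.090, 75 mm behind this point.
- key_total_top (a point): Centre of the top face of the rightmost key, 76 mm to the right of key_count_top; same height, axes and surroundings.
- pan_floor (a point): Centre of the inner floor (z 0.057) of the scale's open steel pan, inside 136 mm along x, 166 mm along y, walls 3 mm, rim 33 mm above this floor. Axes are the scale's: x away from the keys, z up. The white scale (260 mm deep, 190 mm wide, body 50 mm high) is fixed to the desk, on the left or on the right.
- supply_tray: Fixed open grey tray with the erasers, on the left or right: 225 mm along x, 205 mm along y, 34 mm high, walls and floor 3 mm. A wall along its x axis at y = 0 parts it into two lanes, each inside 219 x 99 mm, middles at y = +50 and -50 mm. Origin: centre of its underside; x points away from the robot, z up. At the start the erasers lie in the far half of both lanes.
- mat_top (a point): Centre of the top face (z = 0.005) of the fixed cork mat for the scoop, 150 mm along x, 110 mm along y, 5 mm thick.
- scoop_grip (a point): Centre of the handle of the loose metal scoop (about 0.15 kg), which stands on its flat bottom; x points from handle to open lip, z up. The handle is a black level bar over the bowl, carried from the back: 22 mm wide (y), 24 mm high, 80 mm long (x). The middle of the bowl's underside is 10 mm ahead of this point and 80 mm below it; the lip 55 mm ahead.
- scoop_base (a point): The same scoop: centre of the underside of its bowl. Floor flat, 90 x 80 mm, 2.5 mm thick; the lip at x = +45 mm is open; side walls 30 mm high from x = -45 to +21 mm, back wall 44 mm high at x = -45 mm. It is 19 mm narrower than a lane of the tray: pushed along the lane with the lip on the floor up to the far wall it gathers the erasers.
- eraser1_mid (a point): Centre of loose eraser 1: a smooth white pebble (flattened ball), 32 mm across, 20 mm thick, 15 g; slides easily (friction about 0.2), so it leaves the scoop when that is tipped 30 degrees or more. May be absent.
- eraser2_mid (a point): Centre of loose eraser 2: a smooth white pebble (flattened ball), 32 mm across, 20 mm thick, 15 g; slides easily (friction about 0.2), so it leaves the scoop when that is tipped 30 degrees or more. May be absent.
- eraser3_mid (a point): Centre of loose eraser 3: a smooth white pebble (flattened ball), 32 mm across, 20 mm thick, 15 g; slides easily (friction about 0.2), so it leaves the scoop when that is tipped 30 degrees or more. May be absent.
- eraser4_mid (a point): Centre of loose eraser 4: a smooth white pebble (flattened ball), 32 mm across, 20 mm thick, 15 g; slides easily (friction about 0.2), so it leaves the scoop when that is tipped 30 degrees or more. May be absent.
- eraser5_mid (a point): Centre of loose eraser 5: a smooth white pebble (flattened ball), 32 mm across, 20 mm thick, 15 g; slides easily (friction about 0.2), so it leaves the scoop when that is tipped 30 degrees or more. May be absent.
- eraser6_mid (a point): Centre of loose eraser 6: a smooth white pebble (flattened ball), 32 mm across, 20 mm thick, 15 g; slides easily (friction about 0.2), so it leaves the scoop when that is tipped 30 degrees or more. May be absent.
- eraser7_mid (a point): Centre of loose eraser 7: a smooth white pebble (flattened ball), 32 mm across, 20 mm thick, 15 g; slides easily (friction about 0.2), so it leaves the scoop when that is tipped 30 degrees or more. May be absent.
- eraser8_mid (a point): Centre of loose eraser 8: a smooth white pebble (flattened ball), 32 mm across, 20 mm thick, 15 g; slides easily (friction about 0.2), so it leaves the scoop when that is tipped 30 degrees or more. May be absent.
- note_pad: Bystander: yellow note pad, 77x76x24 mm, loose; origin at its underside. Leave it alone.
- calculator: Bystander: desk calculator, 150x100x24 mm, loose; origin at its underside. Leave it alone.

How it is judged:
On the way, in this order (a step that is already met when the one before it is completed fails the run):
1. the second key from the left is down and the leftmost key has popped up (value of joint key_count above 0.007 m and value of joint each of key_standby, key_total below 0.002 m), for 0.2 s.
2. all the erasers lie in the pan, with the second key still down (x of eraser1_mid in the frame of pan_floor between -0.07 and 0.07 m and y of eraser1_mid in the frame of pan_floor between -0.085 and 0.085 m and z of eraser1_mid in the frame of pan_floor between 0 and 0.045 m and x of eraser2_mid in the frame of pan_floor between -0.07 and 0.07 m and y of eraser2_mid in the frame of pan_floor between -0.085 and 0.085 m and z of eraser2_mid in the frame of pan_floor between 0 and 0.045 m and x of eraser3_mid in the frame of pan_floor between -0.07 and 0.07 m and y of eraser3_mid in the frame of pan_floor between -0.085 and 0.085 m and z of eraser3_mid in the frame of pan_floor between 0 and 0.045 m and x of eraser4_mid in the frame of pan_floor between -0.07 and 0.07 m and y of eraser4_mid in the frame of pan_floor between -0.085 and 0.085 m and z of eraser4_mid in the frame of pan_floor between 0 and 0.045 m and x of eraser5_mid in the frame of pan_floor between -0.07 and 0.07 m and y of eraser5_mid in the frame of pan_floor between -0.085 and 0.085 m and z of eraser5_mid in the frame of pan_floor between 0 and 0.045 m and x of eraser6_mid in the frame of pan_floor between -0.07 and 0.07 m and y of eraser6_mid in the frame of pan_floor between -0.085 and 0.085 m and z of eraser6_mid in the frame of pan_floor between 0 and 0.045 m and x of eraser7_mid in the frame of pan_floor between -0.07 and 0.07 m and y of eraser7_mid in the frame of pan_floor between -0.085 and 0.085 m and z of eraser7_mid in the frame of pan_floor between 0 and 0.045 m and x of eraser8_mid in the frame of pan_floor between -0.07 and 0.07 m and y of eraser8_mid in the frame of pan_floor between -0.085 and 0.085 m and z of eraser8_mid in the frame of pan_floor between 0 and 0.045 m and value of joint key_count above 0.007 m), for 0.2 s.
3. the scoop stands on its mat, let go, with the erasers in the pan (all of step 2 and horizontal distance between scoop_base and mat_top below 0.03 m and height (world z) of scoop_base below 0.01 m and angle between scoop_base's own z axis and vertical below 0.1 rad and contact force between the fingers and scoop below 0.1 N), for 0.2 s.
4. the rightmost key is down and the second key has popped up (value of joint key_total above 0.007 m and value of joint each of key_count, key_standby below 0.002 m), for 0.2 s.
At the end, for the whole second after the job is handed in: The rightmost key is latched down (more than 7 mm) and the other three are up (less than 2 mm); every eraser lies in the scale's pan; the scoop stands flat on the cork mat, the middle of its bowl within 30 mm of the middle of the mat, at rest (all of step 4 and x of eraser1_mid in the frame of pan_floor between -0.07 and 0.07 m and y of eraser1_mid in the frame of pan_floor between -0.085 and 0.085 m and z of eraser1_mid in the frame of pan_floor between 0 and 0.045 m and x of eraser2_mid in the frame of pan_floor between -0.07 and 0.07 m and y of eraser2_mid in the frame of pan_floor between -0.085 and 0.085 m and z of eraser2_mid in the frame of pan_floor between 0 and 0.045 m and x of eraser3_mid in the frame of pan_floor between -0.07 and 0.07 m and y of eraser3_mid in the frame of pan_floor between -0.085 and 0.085 m and z of eraser3_mid in the frame of pan_floor between 0 and 0.045 m and x of eraser4_mid in the frame of pan_floor between -0.07 and 0.07 m and y of eraser4_mid in the frame of pan_floor between -0.085 and 0.085 m and z of eraser4_mid in the frame of pan_floor between 0 and 0.045 m and x of eraser5_mid in the frame of pan_floor between -0.07 and 0.07 m and y of eraser5_mid in the frame of pan_floor between -0.085 and 0.085 m and z of eraser5_mid in the frame of pan_floor between 0 and 0.045 m and x of eraser6_mid in the frame of pan_floor between -0.07 and 0.07 m and y of eraser6_mid in the frame of pan_floor between -0.085 and 0.085 m and z of eraser6_mid in the frame of pan_floor between 0 and 0.045 m and x of eraser7_mid in the frame of pan_floor between -0.07 and 0.07 m and y of eraser7_mid in the frame of pan_floor between -0.085 and 0.085 m and z of eraser7_mid in the frame of pan_floor between 0 and 0.045 m and x of eraser8_mid in the frame of pan_floor between -0.07 and 0.07 m and y of eraser8_mid in the frame of pan_floor between -0.085 and 0.085 m and z of eraser8_mid in the frame of pan_floor between 0 and 0.045 m and horizontal distance between scoop_base and mat_top below 0.03 m and height (world z) of scoop_base below 0.01 m and angle between scoop_base's own z axis and vertical below 0.1 rad and value of joint key_weigh below 0.002 m and linear speed of scoop below 0.02 m/s); the robot touches nothing.
It fails at once if the gripper touches an eraser (contact force between the fingers and eraser1 above 0.5 N or contact force between the fingers and eraser2 above 0.5 N or contact force between the fingers and eraser3 above 0.5 N or contact force between the fingers and eraser4 above 0.5 N or contact force between the fingers and eraser5 above 0.5 N or contact force between the fingers and eraser6 above 0.5 N or contact force between the fingers and eraser7 above 0.5 N or contact force between the fingers and eraser8 above 0.5 N).
It fails at once if the third key from the left is pressed down (value of joint key_weigh above 0.006 m).
It fails at once if the note pad or calculator is pushed away by more than 30 mm (distance of any of note_pad, calculator from where it was at the start of the episode above 0.03 m).
Of eraser1, eraser2, eraser3, eraser4, eraser5, eraser6, eraser7, eraser8 only 5 to 8 are there at a start; the rules pass over those that are not, and their reading is None.
At some moment in a run one of scoop may be knocked a few centimetres aside while the robot is not near it.
It also fails if it takes over 210 s, if anything falls off the work surface, if the arm or the gripper's body presses on something with over 40 N, if the wrist force passes 120 N, or if a joint passes its speed limit or range.

## Working session

There is one attempt and no reset: what is moved stays moved. The work goes in short steps, Python scripts to look and compute and a tool call to move; the robot and the scene stay as the last step left them, time stands still between calls to the robot, and variables do not carry over. Pictures are saved under pics/ and viewed, at most 14 in all, crops included, and the job is handed in when it is done.

Besides the shell and the picture viewer there is one more tool, called after "Call:" as name(argument=value, ...) on one line, values as JSON. jog_arm: Moves the arm, as the interface text tells. Its arguments: {"type":"object","properties":{"increments":{"type":"array"}},"required":["increments"]}

```bash
ls; mkdir -p pics; cat > h.py <<'E'
import numpy as np, cv2
from plant import ctrl
def grab(name):
    o=ctrl.get_obs(); c=ctrl.camera(name)
    d=c["range_z"]; K=np.array(c["camera_matrix"])
    v,u=np.mgrid[0:480,0:640]
    P=np.stack([(u-K[0,2])/K[0,0]*d,(v-K[1,2])/K[1,1]*d,d],-1)
    if name=="wrist":
        T=np.array(c["hand_eye"]); P=P@T[:3,:3].T+T[:3,3]
        P=P@np.array(o["tcp_rot"]).T+np.array(o["eef_pos"])
    else:
        R=cv2.Rodrigues(np.array(c["rvec"]))[0]; P=(P-np.array(c["tvec"]).ravel())@R
    P[d<=0]=np.nan
    return c["pixels"],P
def save(name,img): cv2.imwrite("pics/"+name,img[:,:,::-1])
E
python3 - <<'E'
from h import *
for n in ("scene","side"):
    im,P=grab(n); save(n+"0.png",im); np.savez("pics/"+n+"0.npz",im=im,P=P)
o=ctrl.get_obs(); print(o)
E
```

```text
pics
{'time': 0.1, 'q': array([-1.21041199e+00,  1.31072680e-01,  1.48915715e+00,  1.46251421e-05,
        1.52302768e+00, -8.54032150e-02]), 'qd': array([ 0.00042241, -0.00305148, -0.00203387, -0.00063783, -0.00035281,
       -0.00016267]), 'tau': array([ 1.11403591e-03, -5.61341786e+01, -4.93093228e+01,  7.70187518e-02,
        2.92111246e-02, -3.68557255e-05]), 'eef_pos': array([ 0.25864834, -0.54115707,  0.40380711]), 'tcp_rot': array([[ 9.02271730e-01,  4.31167481e-01, -5.73414948e-04],
       [ 4.31167834e-01, -9.02270390e-01,  1.56306017e-03],
       [ 1.56565390e-04, -1.65754309e-03, -9.99998614e-01]]), 'contact_force': array([-0.20894766,  0.35954173,  0.20842676]), 'wrist_torque': array([0.07899385, 0.01283299, 0.05451765]), 'gripper_force': 0.0, 'opening': 0.9967519048968986}
```

View pics/scene0.png

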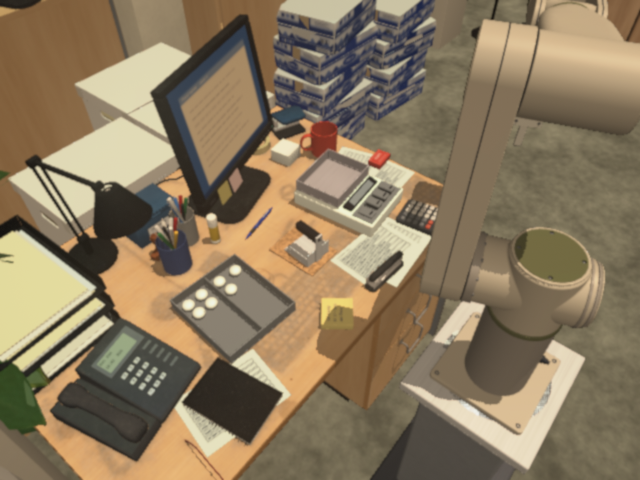

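View pics/side0.png

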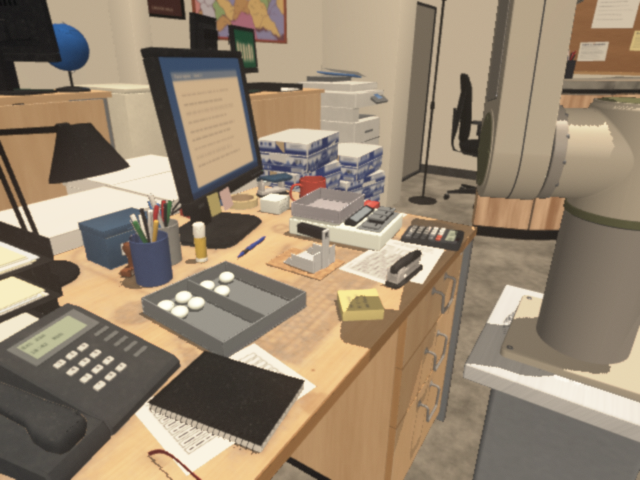

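The scene view shows the tray (235,305) with about 8 white erasers, the scoop on its mat (303,248), the scale (350,190), the note pad (337,313) and the calculator (418,215). Next I'll build a top-down map from the range data.

```bash
python3 - <<'E'
from h import *
a=np.load("pics/scene0.npz"); b=np.load("pics/side0.npz")
# 1 mm/px*1.25; rows: x from 0.95 down to 0.15, cols y from 0.6 to -0.5
W,H=800,600; s=800/1.15
img=np.zeros((H,W,3),np.uint8); zb=np.full((H,W),-1.)
for f in (b,a):
    P=f["P"].reshape(-1,3); C=f["im"].reshape(-1,3)
    ok=np.isfinite(P[:,0])&(P[:,2]>-.02)&(P[:,2]<.2); P=P[ok];C=C[ok]
    P=P[np.argsort(P[:,2])] if 0 else P
    r=((1.0-P[:,0])*s).astype(int); c=((.6-P[:,1])*s).astype(int)
    k=(r>=0)&(r<H)&(c>=0)&(c<W)
    for dr in (0,1):
      for dc in (0,1):
        rr=np.clip(r[k]+dr,0,H-1);cc=np.clip(c[k]+dc,0,W-1); img[rr,cc]=C[k]
for y in np.arange(-.5,.6,.1): cv2.putText(img,f"{y:.1f}",(int((.6-y)*s),590),0,.4,(255,0,0)); cv2.line(img,(int((.6-y)*s),0),(int((.6-y)*s),6),(255,0,0))
for x in np.arange(.2,1,.1): cv2.putText(img,f"{x:.1f}",(0,int((1-x)*s)),0,.4,(255,0,0))
save("top0.png",img)
# table z check
P=a["P"]; print(P[240,260],P[313,337],P[215,418])
E
```

```text
[6.78121897e-01 4.43373141e-02 1.61261699e-04] [0.35742365 0.1158012  0.02296201] [ 0.38410663 -0.29766581  0.01633032]
```

View pics/top0.png

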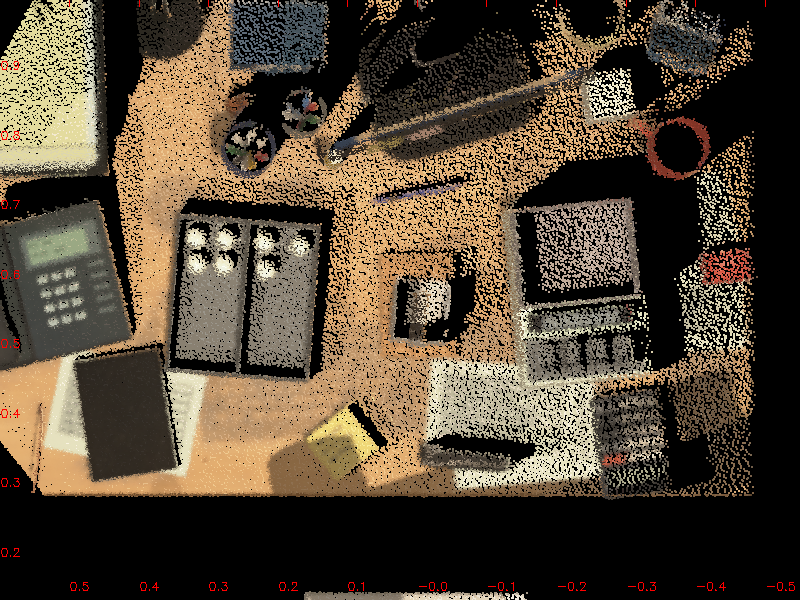

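The map is clear: tray at about (x .58, y .245), scoop and mat at about (.57, −.01), and scale at about (.57, −.24), with its keys near x .49. Next I'll fit the rims and the handle.

```bash
python3 - <<'E'
from h import *
a=np.load("pics/scene0.npz"); b=np.load("pics/side0.npz")
def fit(nm,box,zr):
    for t,f in (("sc",a),("sd",b)):
        P=f["P"].reshape(-1,3)
        k=(P[:,0]>box[0])&(P[:,0]<box[1])&(P[:,1]>box[2])&(P[:,1]<box[3])&(P[:,2]>zr[0])&(P[:,2]<zr[1])
        if k.sum()<8: print(nm,t,"none");continue
        Q=P[k,:2].astype(np.float32); r=cv2.minAreaRect(Q*1000)
        print(nm,t,k.sum(),np.round(r[0],1),np.round(r[1],1),round(r[2],1),"mean",np.round(P[k].mean(0),4))
fit("tray",(.42,.74,.1,.4),(.031,.038))
fit("pan",(.52,.76,-.36,-.12),(.087,.094))
fit("handle",(.45,.7,-.1,.08),(.094,.104))
fit("mat",(.45,.7,-.1,.12),(.003,.0075))
fit("keysup",(.42,.53,-.36,-.12),(.065,.072))
fit("keydn",(.42,.53,-.36,-.12),(.055,.061))
fit("body",(.4,.75,-.4,-.1),(.047,.053))
# erasers
P=a["P"];im=a["im"]
m=((im.min(-1)>170)&(P[...,2]>.006)&(P[...,2]<.03)&(P[...,0]>.5)&(P[...,0]<.7)&(P[...,1]>.13)&(P[...,1]<.38)).astype(np.uint8)
n,l=cv2.connectedComponents(m)
for i in range(1,n):
    q=P[l==i]; 
    if len(q)>15: print(len(q),np.round(q.mean(0),3))
E
```

```text
tray sc 471 [571.9 250.7] [206.9 228.3] 85.3 mean [0.5664 0.258  0.0335]
tray sd 777 [572.1 251.5] [208.  229.2] 85.3 mean [0.5615 0.2678 0.0331]
pan sc 181 [ 657.  -249.1] [182.  231.8] 6.3 mean [ 0.6381 -0.2208  0.0892]
pan sd 186 [ 656.9 -249.5] [181.8 229.2] 5.8 mean [ 0.6358 -0.2175  0.0885]
handle sc 162 [543.   -1.9] [24.2 80.3] 84.4 mean [ 0.5428 -0.0027  0.0967]
handle sd 125 [542.6  -1.5] [21.8 77.5] 84.2 mean [5.397e-01 2.000e-04 9.610e-02]
mat sc 1000 [575.    9.3] [248.4 218.6] 0.3 mean [0.5636 0.0117 0.0049]
mat sd 742 [561.2   1.7] [150.4 110.5] 0.6 mean [0.561  0.0132 0.005 ]
keysup sc 268 [ 493.  -244.5] [133.3  56.9] 85.8 mean [ 0.491  -0.2561  0.0677]
keysup sd 187 [ 491.2 -255.5] [ 42.7 108.3] 5.4 mean [ 0.4906 -0.2539  0.0671]
keydn sc 178 [ 490.2 -238.7] [ 81.3 168.1] 1.2 mean [ 0.4925 -0.202   0.0575]
keydn sd 130 [ 503.9 -232.5] [ 68.9 142.2] 7.5 mean [ 0.491  -0.1915  0.0572]
body sc 1009 [ 596.  -268.4] [282.2 272.7] 6.0 mean [ 0.5362 -0.2089  0.0502]
body sd 660 [ 580.4 -226.2] [257. 186.] 6.1 mean [ 0.5261 -0.1845  0.0499]
64 [0.644 0.172 0.02 ]
71 [0.65  0.222 0.019]
73 [0.61  0.221 0.02 ]
74 [0.654 0.279 0.02 ]
80 [0.617 0.281 0.02 ]
80 [0.656 0.32  0.02 ]
79 [0.619 0.319 0.02 ]
```

Measurements agree with the sizes given:

| Thing | Position | Yaw |
|---|---|---|
| Tray | (.572, .251) | −4.7° |
| Scoop grip | (.543, −.002) | −5.6° |
| Mat | (.561, .002) | about 0° |
| Scale | (.580, −.226) | +6° |
| key_count | (.487, −.218) | as scale |
| key_total | (.495, −.293) | as scale |

I'll move above key_count with the gripper shut.

Call:
jog_arm(increments=[{"y": 0.15,"x": 0.1,"wz": -0.018,"claw": 0},{"y": 0.15,"x": 0.11,"wz": -0.018,"claw": 0},{"y": 0.15,"x": 0.11,"wz": -0.018,"claw": 0},{"y": 0.16,"x": 0.11,"claw": 0},{"y": 0.16,"x": 0.11,"claw": 0}])

```text
invalid input at $.increments[0]: expected keys x, y, z, wx, wy, wz, claw
```

Call:
jog_arm(increments=[{"y": 0.15,"x": 0.11,"claw": 0},{"y": 0.15,"x": 0.11,"claw": 0},{"claw": 0},{"claw": 0}])

```text
invalid input at $.increments[0]: expected keys x, y, z, wx, wy, wz, claw
```

```bash
python3 - <<'E'
from h import *
o=ctrl.get_obs(); print(o["time"],o["eef_pos"],o["tcp_rot"],o["q"],o["opening"])
im,P=grab("wrist"); save("w1.png",im); np.savez("pics/w1.npz",im=im,P=P)
Q=P.reshape(-1,3)
def fit(nm,k):
    r=cv2.minAreaRect((Q[k,:2]*1000).astype(np.float32)); print(nm,k.sum(),np.round(r[0],1),np.round(r[1],1),round(r[2],1),Q[k].mean(0))
box=(Q[:,1]<-.1)&(Q[:,1]>-.36)
fit("up",box&(Q[:,0]<.53)&(Q[:,0]>.44)&(Q[:,2]>.0655)&(Q[:,2]<.071))
fit("pan",box&(Q[:,0]>.55)&(Q[:,2]>.087)&(Q[:,2]<.093))
E
```

```text
0.1 [ 0.25864834 -0.54115707  0.40380711] [[ 9.02271730e-01  4.31167481e-01 -5.73414948e-04]
 [ 4.31167834e-01 -9.02270390e-01  1.56306017e-03]
 [ 1.56565390e-04 -1.65754309e-03 -9.99998614e-01]] [-1.21041199e+00  1.31072680e-01  1.48915715e+00  1.46251421e-05
  1.52302768e+00 -8.54032150e-02] 0.9967519048968986
up 0 [0. 0.] [0. 0.] 0.0 [nan nan nan]
pan 0 [0. 0.] [0. 0.] 0.0 [nan nan nan]<stdin>:6: RuntimeWarning: Mean of empty slice.
  ret = um.true_divide(
```

View pics/w1.png

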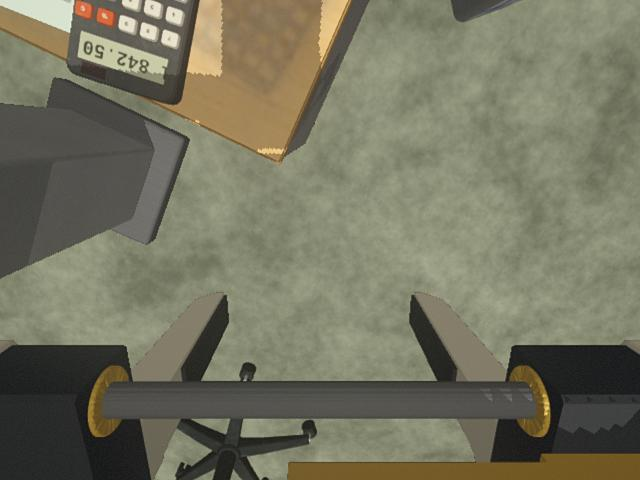

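The moves were refused because every key is required. The wrist picture shows the floor, the calculator at (130,50) and the fingers at (210,330) and (430,330). I'll send the moves again with full rows.

Call:
jog_arm(increments=[{"x": 0.1,"y": 0.15,"z": 0,"wx": 0,"wy": 0,"wz": -0.018,"claw": 0},{"x": 0.11,"y": 0.15,"z": 0,"wx": 0,"wy": 0,"wz": -0.018,"claw": 0},{"x": 0.11,"y": 0.15,"z": 0,"wx": 0,"wy": 0,"wz": -0.018,"claw": 0},{"x": 0.11,"y": 0.16,"z": 0,"wx": 0,"wy": 0,"wz": 0,"claw": 0},{"x": 0.11,"y": 0.16,"z": 0,"wx": 0,"wy": 0,"wz": 0,"claw": 0}])

```text
time: 0.78
eef_pos: [0.4214, -0.3087, 0.4045]
tcp_rot: [[0.994, 0.106, -0.0], [0.106, -0.994, 0.0], [-0.0, -0.0, -1.0]]
contact_force: [1.9, -1.0, 0.9]
opening: 0.514
gripper_force: 0.0
```

Call:
jog_arm(increments=[{"x": 0.11,"y": 0.15,"z": 0,"wx": 0,"wy": 0,"wz": 0,"claw": 0},{"x": 0.11,"y": 0.15,"z": 0,"wx": 0,"wy": 0,"wz": 0,"claw": 0},{"x": 0,"y": 0,"z": 0,"wx": 0,"wy": 0,"wz": 0,"claw": 0},{"x": 0,"y": 0,"z": 0,"wx": 0,"wy": 0,"wz": 0,"claw": 0}])

```text
time: 1.27
eef_pos: [0.4866, -0.2204, 0.4044]
tcp_rot: [[0.994, 0.107, -0.001], [0.107, -0.994, -0.0], [-0.001, 0.0, -1.0]]
contact_force: [-0.1, 0.1, 0.0]
opening: 0.078
gripper_force: 0.0
```

```bash
cat >> h.py <<'E'
def fit(nm,Q,k):
    if k.sum()<5: print(nm,"none"); return
    r=cv2.minAreaRect((Q[k,:2]*1000).astype(np.float32)); print(nm,k.sum(),np.round(r[0],1),np.round(r[1],1),round(r[2],1),np.round(Q[k].mean(0),4))
def st():
    o=ctrl.get_obs(); print("t",round(o["time"],2),"p",np.round(o["eef_pos"],4),"F",np.round(o["contact_force"],1),"op",round(o["opening"],3),"gf",round(o["gripper_force"],1),"q",np.round(o["q"],2)); print(np.round(o["tcp_rot"],3)); return o
E
python3 - <<'E'
from h import *
st()
im,P=grab("wrist"); save("w1.png",im); np.savez("pics/w1.npz",im=im,P=P)
Q=P.reshape(-1,3)
box=(Q[:,1]<-.1)&(Q[:,1]>-.36)
fit("up",Q,box&(Q[:,0]<.53)&(Q[:,0]>.44)&(Q[:,2]>.0655)&(Q[:,2]<.071))
fit("pan",Q,box&(Q[:,0]>.55)&(Q[:,2]>.087)&(Q[:,2]<.093))
E
```

```text
t 1.27 p [ 0.4866 -0.2204  0.4044] F [-0.1  0.1  0. ] op 0.078 gf 0.0 q [-0.52 -0.05  1.67 -0.    1.52  0.94]
[[ 0.994  0.107 -0.001]
 [ 0.107 -0.994 -0.   ]
 [-0.001  0.    -1.   ]]
up 3965 [ 494.2 -259.8] [ 42.6 102.9] 6.1 [ 0.4946 -0.2595  0.0672]
pan 2117 [ 615.2 -228.5] [ 96.4 172.8] 6.2 [ 0.5987 -0.232   0.0891]
```

View pics/w1.png

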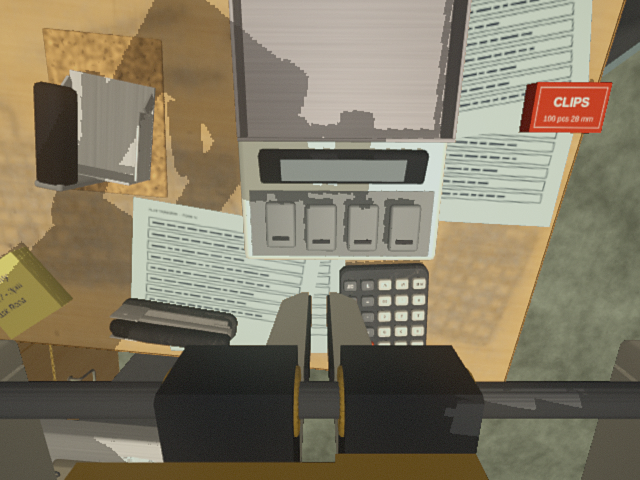

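The wrist view shows the four keys at (281,226), (321), (362) and (403), the pan above them, and the scoop with its back wall towards the robot and its lip ahead. The tool is already over key_count, so I'll press.

Call:
jog_arm(increments=[{"x": 0.008,"y": 0,"z": -0.15,"wx": 0,"wy": 0,"wz": 0,"claw": 0},{"x": 0,"y": 0,"z": -0.15,"wx": 0,"wy": 0,"wz": 0,"claw": 0},{"x": 0,"y": 0,"z": -0.15,"wx": 0,"wy": 0,"wz": 0,"claw": 0},{"x": 0,"y": 0,"z": -0.04,"wx": 0,"wy": 0,"wz": 0,"claw": 0},{"x": 0,"y": 0,"z": 0,"wx": 0,"wy": 0,"wz": 0,"claw": 0}])

```text
time: 1.95
eef_pos: [0.4887, -0.2212, 0.2578]
tcp_rot: [[0.994, 0.105, -0.001], [0.105, -0.994, 0.0], [-0.001, -0.001, -1.0]]
contact_force: [0.7, 0.5, 0.4]
opening: 0.002
gripper_force: 0.0
```

Call:
jog_arm(increments=[{"x": 0,"y": 0,"z": -0.02,"wx": 0,"wy": 0,"wz": 0,"claw": 0},{"x": 0,"y": 0,"z": -0.02,"wx": 0,"wy": 0,"wz": 0,"claw": 0},{"x": 0,"y": 0,"z": -0.009,"wx": 0,"wy": 0,"wz": 0,"claw": 0},{"x": 0,"y": 0,"z": 0,"wx": 0,"wy": 0,"wz": 0,"claw": 0},{"x": 0,"y": 0,"z": 0,"wx": 0,"wy": 0,"wz": 0,"claw": 0}])

```text
time: 2.58
eef_pos: [0.4893, -0.2204, 0.2434]
tcp_rot: [[0.994, 0.106, 0.0], [0.106, -0.994, -0.0], [0.0, 0.0, -1.0]]
contact_force: [0.8, -0.3, 2.0]
opening: 0.007
gripper_force: 0.8
```

Call:
jog_arm(increments=[{"x": 0,"y": 0,"z": -0.006,"wx": 0,"wy": 0,"wz": 0,"claw": 0},{"x": 0,"y": 0,"z": -0.005,"wx": 0,"wy": 0,"wz": 0,"claw": 0},{"x": 0,"y": 0,"z": 0,"wx": 0,"wy": 0,"wz": 0,"claw": 0}])

```text
time: 2.95
eef_pos: [0.4894, -0.2204, 0.2415]
tcp_rot: [[0.994, 0.106, 0.001], [0.106, -0.994, -0.0], [0.001, 0.0, -1.0]]
contact_force: [-5.9, 3.6, 16.0]
opening: 0.004
gripper_force: 8.2
```

Call:
jog_arm(increments=[{"x": 0,"y": 0,"z": 0.04,"wx": 0,"wy": 0,"wz": 0,"claw": 0},{"x": 0,"y": 0,"z": 0.15,"wx": 0,"wy": 0,"wz": 0,"claw": 100},{"x": 0,"y": 0,"z": 0.18,"wx": 0,"wy": 0,"wz": 0,"claw": 100},{"x": 0,"y": 0.1,"z": 0.18,"wx": 0,"wy": 0,"wz": 0,"claw": 100},{"x": 0,"y": 0,"z": 0,"wx": 0,"wy": 0,"wz": 0,"claw": 100}])

```text
time: 3.58
eef_pos: [0.4902, -0.1895, 0.4106]
tcp_rot: [[0.994, 0.108, 0.008], [0.108, -0.994, -0.004], [0.008, 0.004, -1.0]]
contact_force: [-0.0, 0.5, 0.6]
opening: 0.385
gripper_force: 0.0
```

```bash
python3 - <<'E'
from h import *
st()
im,P=grab("wrist"); save("w2.png",im)
Q=P.reshape(-1,3)
x0=np.array([.493,-.258])-np.array([0,0]); yv=np.array([-.1045,.9945])
for n,k in (("standby",2),("count",1),("weigh",0),("total",-1)):
    c=x0+k*.038*yv; s=np.hypot(*(Q[:,:2]-c).T)<.008; print(n,np.round(np.nanmedian(Q[s,2]),4))
b=(Q[:,0]>.45)&(Q[:,0]<.66)&(Q[:,1]>-.1)&(Q[:,1]<.1)
fit("handle",Q,b&(Q[:,2]>.093)&(Q[:,2]<.104))
fit("mat",Q,b&(Q[:,2]>.003)&(Q[:,2]<.0068))
E
```

```text
t 3.58 p [ 0.4902 -0.1895  0.4106] F [-0.   0.5  0.6] op 0.385 gf 0.0 q [-0.47 -0.08  1.69  0.    1.52  1.  ]
[[ 0.994  0.108  0.008]
 [ 0.108 -0.994 -0.004]
 [ 0.008  0.004 -1.   ]]
standby 0.0673
count 0.0572
weigh 0.0673
total 0.0673
handle 2729 [545.4  -5.5] [22.7 79.7] 84.6 [ 0.5469 -0.0059  0.0959]
mat 8941 [563.5  -2. ] [149.6 110.2] 1.2 [ 0.5843 -0.0101  0.0049]
```

Keys are as wanted: standby up, count latched, weigh and total up. Scoop grip averages (.544, −.0035) with yaw −5.5°. Going to grasp it.

Call:
jog_arm(increments=[{"x": 0.06,"y": 0.15,"z": 0,"wx": 0,"wy": 0,"wz": -0.016,"claw": 100},{"x": 0.06,"y": 0.16,"z": 0,"wx": 0,"wy": 0,"wz": -0.0165,"claw": 100},{"x": 0.06,"y": 0.16,"z": 0,"wx": 0,"wy": 0,"wz": 0,"claw": 100},{"x": 0,"y": 0.15,"z": -0.1,"wx": 0,"wy": 0,"wz": 0,"claw": 100},{"x": 0,"y": 0,"z": -0.15,"wx": 0,"wy": 0,"wz": 0,"claw": 100}])

```text
time: 4.25
eef_pos: [0.5432, -0.0017, 0.3284]
tcp_rot: [[0.996, -0.094, 0.0], [-0.094, -0.996, 0.001], [0.0, -0.001, -1.0]]
contact_force: [-0.3, -1.3, -1.2]
opening: 0.963
gripper_force: 0.0
```

```bash
python3 - <<'E'
from h import *
st()
im,P=grab("wrist"); save("w3.png",im)
Q=P.reshape(-1,3)
b=(Q[:,0]>.45)&(Q[:,0]<.66)&(Q[:,1]>-.1)&(Q[:,1]<.1)
fit("handle",Q,b&(Q[:,2]>.094)&(Q[:,2]<.104))
E
```

```text
t 4.25 p [ 0.5432 -0.0017  0.3284] F [-0.3 -1.3 -1.2] op 0.963 gf 0.0 q [-0.1   0.03  1.74  0.    1.38  1.57]
[[ 0.996 -0.094  0.   ]
 [-0.094 -0.996  0.001]
 [ 0.    -0.001 -1.   ]]
handle 3590 [545.6  -4.1] [21.3 79.1] 84.7 [ 0.5472 -0.0045  0.0959]
```

Call:
jog_arm(increments=[{"x": 0.005,"y": -0.007,"z": -0.1,"wx": 0,"wy": 0,"wz": 0,"claw": 100},{"x": 0,"y": 0,"z": -0.1,"wx": 0,"wy": 0,"wz": 0,"claw": 100},{"x": 0,"y": 0,"z": -0.05,"wx": 0,"wy": 0,"wz": 0,"claw": 100},{"x": 0,"y": 0,"z": 0,"wx": 0,"wy": 0,"wz": 0,"claw": 100},{"x": 0,"y": 0,"z": 0,"wx": 0,"wy": 0,"wz": 0,"claw": 15}])

```text
time: 4.92
eef_pos: [0.5451, -0.0067, 0.2559]
tcp_rot: [[0.995, -0.098, 0.001], [-0.098, -0.995, -0.0], [0.001, 0.0, -1.0]]
contact_force: [0.1, 0.2, 0.4]
opening: 0.934
gripper_force: 0.0
```

Call:
jog_arm(increments=[{"x": 0,"y": 0,"z": 0,"wx": 0,"wy": 0,"wz": 0,"claw": 0},{"x": 0,"y": 0,"z": 0,"wx": 0,"wy": 0,"wz": 0,"claw": 0},{"x": 0,"y": 0,"z": 0,"wx": 0,"wy": 0,"wz": 0,"claw": 0},{"x": 0,"y": 0,"z": 0,"wx": 0,"wy": 0,"wz": 0,"claw": 0},{"x": 0,"y": 0,"z": 0,"wx": 0,"wy": 0,"wz": 0,"claw": 0}])

```text
time: 5.55
eef_pos: [0.5446, -0.0064, 0.2547]
tcp_rot: [[0.995, -0.097, -0.0], [-0.097, -0.995, 0.0], [-0.0, -0.0, -1.0]]
contact_force: [-0.4, 0.3, -0.7]
opening: 0.406
gripper_force: 0.0
```

Call:
jog_arm(increments=[{"x": 0,"y": 0,"z": 0,"wx": 0,"wy": 0,"wz": 0,"claw": 0},{"x": 0,"y": 0,"z": 0,"wx": 0,"wy": 0,"wz": 0,"claw": 0},{"x": 0,"y": 0,"z": 0,"wx": 0,"wy": 0,"wz": 0,"claw": 0}])

```text
time: 5.92
eef_pos: [0.5445, -0.0065, 0.2544]
tcp_rot: [[0.995, -0.098, -0.001], [-0.098, -0.995, 0.0], [-0.001, 0.0, -1.0]]
contact_force: [-0.0, 0.6, -1.1]
opening: 0.236
gripper_force: 30.0
```

The scoop is gripped (30 N, opening .236, i.e. 22 mm). I'll lift it and carry it over the start of the tray's right lane.

Call:
jog_arm(increments=[{"x": 0,"y": 0,"z": 0.1,"wx": 0,"wy": 0,"wz": 0,"claw": 0},{"x": 0,"y": 0,"z": 0.1,"wx": 0,"wy": 0,"wz": 0.0025,"claw": 0},{"x": -0.03,"y": 0.14,"z": 0.03,"wx": 0,"wy": 0,"wz": 0,"claw": 0},{"x": -0.03,"y": 0.14,"z": 0,"wx": 0,"wy": 0,"wz": 0,"claw": 0},{"x": -0.03,"y": 0.14,"z": 0,"wx": 0,"wy": 0,"wz": 0,"claw": 0}])

```text
time: 6.55
eef_pos: [0.5172, 0.1206, 0.3238]
tcp_rot: [[0.997, -0.083, 0.0], [-0.083, -0.997, 0.0], [0.0, -0.0, -1.0]]
contact_force: [0.0, 0.9, -1.4]
opening: 0.234
gripper_force: 30.0
```

Call:
jog_arm(increments=[{"x": -0.03,"y": 0.14,"z": 0,"wx": 0,"wy": 0,"wz": 0,"claw": 0},{"x": -0.018,"y": 0.14,"z": 0,"wx": 0,"wy": 0,"wz": 0,"claw": 0},{"x": 0,"y": 0.01,"z": 0,"wx": 0,"wy": 0,"wz": 0,"claw": 0},{"x": 0,"y": 0,"z": 0,"wx": 0,"wy": 0,"wz": 0,"claw": 0}])

```text
time: 7.05
eef_pos: [0.5032, 0.2064, 0.3234]
tcp_rot: [[0.997, -0.081, -0.0], [-0.081, -0.997, -0.001], [-0.0, 0.001, -1.0]]
contact_force: [0.2, -0.7, -2.3]
opening: 0.233
gripper_force: 30.0
```

```bash
python3 - <<'E'
from h import *
st()
im,P=grab("wrist"); save("w4.png",im)
im2,P2=grab("side"); save("s4.png",im2)
Q=P.reshape(-1,3)
b=(Q[:,0]>.4)&(Q[:,0]<.74)&(Q[:,1]>.1)&(Q[:,1]<.4)
fit("rim",Q,b&(Q[:,2]>.031)&(Q[:,2]<.0365))
k=b&(Q[:,2]>.031)&(Q[:,2]<.0365)&(Q[:,0]>.62)
u=np.array([.9966,-.0819]);v=np.array([.0819,.9966])
L=(Q[:,:2]-[.572,.251])@np.stack([u,v],1)
for y0 in (-.101,0,.101):
    s=k&(abs(L[:,1]-y0)<.012)&(L[:,0]<.09); print(y0,s.sum(),np.nanmedian(L[s,1]) if s.sum() else None)
s=b&(Q[:,2]>.031)&(Q[:,2]<.0365)&(abs(L[:,0]-.111)<.01); print("far",s.sum(),np.nanmedian(L[s,0]))
E
```

```text
t 7.05 p [0.5032 0.2064 0.3234] F [ 0.2 -0.7 -2.3] op 0.233 gf 30.0 q [ 0.3   0.03  1.74 -0.    1.37  1.95]
[[ 0.997 -0.081 -0.   ]
 [-0.081 -0.997 -0.001]
 [-0.     0.001 -1.   ]]
rim 3101 [567.9 251.1] [205.7 213.9] 85.4 [0.5734 0.2763 0.033 ]
-0.101 269 -0.10096148103285887
0 0 None
0.101 468 0.09995899119318619
far 32 0.1017675775141387
```

View pics/w4.png

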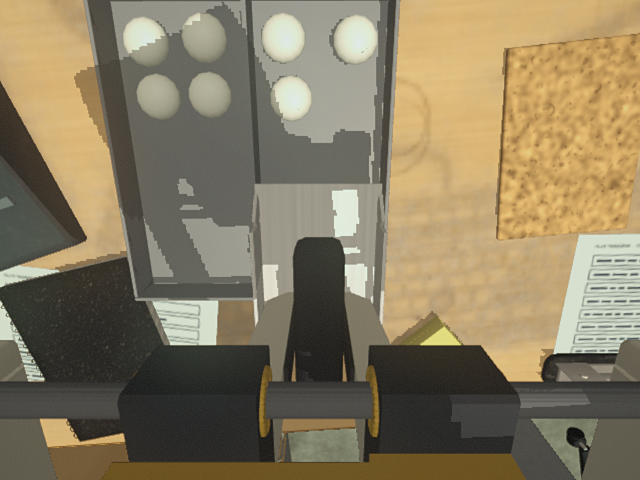

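The wrist view shows the scoop (320,250) above the right lane, with 3 erasers ahead of it and 4 in the left lane. Lowering.

Call:
jog_arm(increments=[{"x": 0,"y": 0,"z": -0.1,"wx": 0,"wy": 0,"wz": 0,"claw": 0},{"x": 0,"y": 0,"z": -0.1,"wx": 0,"wy": 0,"wz": 0,"claw": 0},{"x": 0,"y": 0,"z": -0.03,"wx": 0,"wy": 0,"wz": 0,"claw": 0},{"x": 0,"y": 0,"z": -0.004,"wx": 0,"wy": 0,"wz": 0,"claw": 0},{"x": 0,"y": 0,"z": 0,"wx": 0,"wy": 0,"wz": 0,"claw": 0}])

```text
time: 7.78
eef_pos: [0.5039, 0.2064, 0.2548]
tcp_rot: [[0.997, -0.082, 0.002], [-0.082, -0.997, 0.0], [0.002, -0.001, -1.0]]
contact_force: [0.7, -0.2, -1.4]
opening: 0.234
gripper_force: 30.0
```

Call:
jog_arm(increments=[{"x": 0,"y": 0,"z": -0.003,"wx": 0,"wy": 0,"wz": 0,"claw": 0},{"x": 0,"y": 0,"z": 0,"wx": 0,"wy": 0,"wz": 0,"claw": 0}])

```text
time: 8.02
eef_pos: [0.5034, 0.2066, 0.2533]
tcp_rot: [[0.997, -0.082, 0.001], [-0.082, -0.997, 0.0], [0.001, -0.0, -1.0]]
contact_force: [0.2, -0.5, -1.7]
opening: 0.234
gripper_force: 30.0
```

Call:
jog_arm(increments=[{"x": 0,"y": 0,"z": -0.004,"wx": 0,"wy": 0,"wz": 0,"claw": 0},{"x": 0,"y": 0,"z": 0,"wx": 0,"wy": 0,"wz": 0,"claw": 0}])

```text
time: 8.28
eef_pos: [0.5035, 0.2067, 0.2521]
tcp_rot: [[0.997, -0.082, 0.001], [-0.082, -0.997, 0.0], [0.001, -0.0, -1.0]]
contact_force: [-1.2, -0.8, 3.8]
opening: 0.234
gripper_force: 30.0
```

Call:
jog_arm(increments=[{"x": 0,"y": 0,"z": -0.003,"wx": 0,"wy": 0,"wz": 0,"claw": 0},{"x": 0,"y": 0,"z": 0,"wx": 0,"wy": 0,"wz": 0,"claw": 0}])

```text
time: 8.52
eef_pos: [0.5035, 0.2068, 0.252]
tcp_rot: [[0.997, -0.082, 0.001], [-0.082, -0.997, 0.001], [0.001, -0.001, -1.0]]
contact_force: [-4.3, -0.6, 10.8]
opening: 0.233
gripper_force: 30.0
```

Call:
jog_arm(increments=[{"x": 0.04,"y": -0.0033,"z": 0,"wx": 0,"wy": 0,"wz": 0,"claw": 0},{"x": 0.04,"y": -0.0033,"z": 0,"wx": 0,"wy": 0,"wz": 0,"claw": 0},{"x": 0.04,"y": -0.0033,"z": 0,"wx": 0,"wy": 0,"wz": 0,"claw": 0},{"x": 0.04,"y": -0.0033,"z": 0,"wx": 0,"wy": 0,"wz": 0,"claw": 0},{"x": 0.04,"y": -0.0033,"z": 0,"wx": 0,"wy": 0,"wz": 0,"claw": 0}])

```text
time: 9.15
eef_pos: [0.5643, 0.2018, 0.2532]
tcp_rot: [[0.997, -0.082, 0.003], [-0.082, -0.997, 0.001], [0.002, -0.001, -1.0]]
contact_force: [-4.1, -1.2, 10.8]
opening: 0.238
gripper_force: 30.0
```

Call:
jog_arm(increments=[{"x": 0.04,"y": -0.0033,"z": 0,"wx": 0,"wy": 0,"wz": 0,"claw": 0},{"x": 0.04,"y": -0.0033,"z": 0,"wx": 0,"wy": 0,"wz": 0,"claw": 0},{"x": 0.04,"y": -0.0033,"z": 0,"wx": 0,"wy": 0,"wz": 0,"claw": 0},{"x": 0.03,"y": -0.0025,"z": 0,"wx": 0,"wy": 0,"wz": 0,"claw": 0},{"x": 0,"y": 0,"z": 0,"wx": 0,"wy": 0,"wz": 0,"claw": 0}])

```text
time: 9.78
eef_pos: [0.6088, 0.1979, 0.2508]
tcp_rot: [[0.997, -0.082, 0.001], [-0.082, -0.997, 0.0], [0.001, -0.0, -1.0]]
contact_force: [-0.0, 0.1, 4.1]
opening: 0.237
gripper_force: 30.0
```

```bash
python3 - <<'E'
from h import *
st()
im,P=grab("wrist"); save("w5.png",im)
E
```

```text
t 9.78 p [0.6088 0.1979 0.2508] F [-0.   0.1  4.1] op 0.237 gf 30.0 q [ 0.23  0.35  1.52 -0.    1.27  1.89]
[[ 0.997 -0.082  0.001]
 [-0.082 -0.997  0.   ]
 [ 0.001 -0.    -1.   ]]
```

View pics/w5.png

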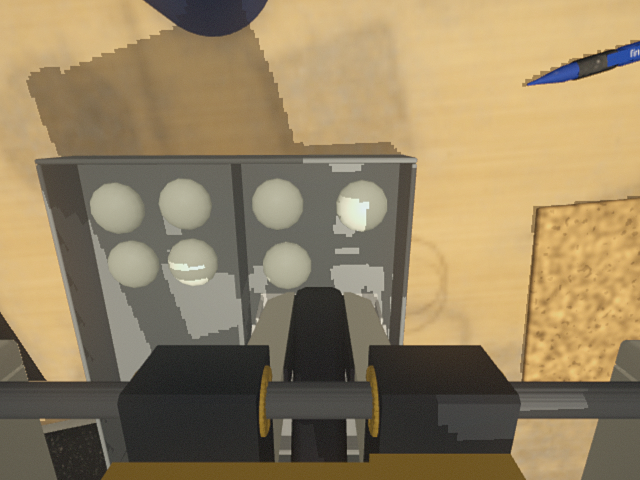

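The handle tip has moved from row 240 to row 290, so the scoop has slipped back in the grip. I'll measure by how much.

```bash
python3 - <<'E'
from h import *
import cv2
for n in ("scene","side"):
    im,P=grab(n); save(n+"6.png",im)
    Q=P.reshape(-1,3)
    b=(Q[:,0]>.42)&(Q[:,0]<.72)&(Q[:,1]>.14)&(Q[:,1]<.27)
    C=im.reshape(-1,3)
    fit(n+" blk",Q,b&(C.max(1)<60)&(Q[:,2]>.06)&(Q[:,2]<.115)&(Q[:,1]<.215))
    if n=="side": save("side6c.png",cv2.resize(im[200:380,110:350],None,fx=3,fy=3))
im,P=grab("wrist"); Q=P.reshape(-1,3)
b=(Q[:,0]>.42)&(Q[:,0]<.72)&(abs(Q[:,1]-.2)<.025)&(Q[:,2]>.06)&(Q[:,2]<.14)
fit("handle",Q,b); print(np.nanmax(Q[b,0]),np.nanmin(Q[b,2]),np.nanmax(Q[b,2]))
for x in np.arange(.6,.68,.01):
    s=b&(abs(Q[:,0]-x)<.005); print(round(x,2),s.sum(),np.nanmedian(Q[s,2]) if s.any() else '')
E
```

```text
scene blk 57 [593.2 204. ] [15.  51.3] 53.2 [0.5933 0.2042 0.1057]
side blk 152 [589.7 204.6] [17.4 53.2] 60.4 [0.5861 0.2077 0.1014]
handle 12275 [576.3 202.9] [ 49.6 106.8] 85.6 [0.6061 0.1988 0.1032]
0.6297014757325394 0.06068280004385235 0.13998140709326423
0.6 1195 0.10576519776754856
0.61 1990 0.10047507956623858
0.62 5735 0.09527370388150755
0.63 584 0.086675959772707
0.64 0 
0.65 0 
0.66 0 
0.67 0 
0.68 0
```

View pics/side6c.png

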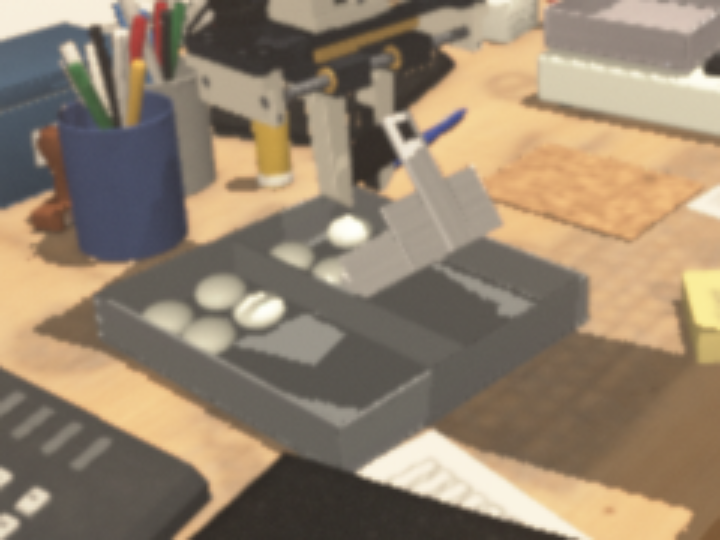

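The side view shows the scoop pitched about 28° lip-down in the pads, with the handle slid back about 23 mm, because I pressed too hard on the floor. To recover, I'll lift, level the scoop with a tool tilt at the lane's free near end, set it down and regrasp.

Call:
jog_arm(increments=[{"x": -0.02,"y": 0,"z": 0.1,"wx": 0,"wy": 0,"wz": 0,"claw": 0},{"x": -0.1,"y": 0.008,"z": 0,"wx": -0.0021,"wy": -0.0258,"wz": 0,"claw": 0},{"x": -0.1,"y": 0.008,"z": 0,"wx": -0.0021,"wy": -0.0258,"wz": 0,"claw": 0},{"x": -0.1,"y": 0.008,"z": 0,"wx": -0.0022,"wy": -0.0259,"wz": 0,"claw": 0},{"x": -0.1,"y": 0.008,"z": 0,"wx": 0,"wy": 0,"wz": 0,"claw": 0}])

```text
time: 10.6
eef_pos: [0.4796, 0.2073, 0.2787]
tcp_rot: [[0.88, -0.081, 0.468], [-0.071, -0.997, -0.039], [0.47, 0.001, -0.883]]
contact_force: [-0.3, 0.9, -2.4]
opening: 0.237
gripper_force: 30.0
```

Call:
jog_arm(increments=[{"x": -0.1,"y": 0.008,"z": 0,"wx": 0,"wy": 0,"wz": 0,"claw": 0},{"x": -0.017,"y": 0.004,"z": 0,"wx": 0,"wy": 0,"wz": 0,"claw": 0},{"x": 0,"y": 0,"z": -0.06,"wx": 0,"wy": 0,"wz": 0,"claw": 0},{"x": 0,"y": 0,"z": 0,"wx": 0,"wy": 0,"wz": 0,"claw": 0}])

```text
time: 11.1
eef_pos: [0.4466, 0.2107, 0.2608]
tcp_rot: [[0.881, -0.082, 0.465], [-0.072, -0.997, -0.04], [0.467, 0.002, -0.884]]
contact_force: [0.1, 0.1, -1.6]
opening: 0.234
gripper_force: 30.0
```

```bash
python3 - <<'E'
from h import *
st()
for n in ("wrist","side"):
    im,P=grab(n); Q=P.reshape(-1,3); C=im.reshape(-1,3)
    b=(Q[:,0]>.42)&(Q[:,0]<.65)&(abs(Q[:,1]-.2)<.03)&(Q[:,2]>.08)&(Q[:,2]<.16)&(C.max(1)<70)
    print(n,np.nanmax(Q[b,0]) if b.any() else None)
    for x in np.arange(.46,.58,.01):
        s=b&(abs(Q[:,0]-x)<.005)
        if s.sum()>5: print(round(x,2),s.sum(),np.round(np.nanpercentile(Q[s,2],[10,50,90]),4),np.round(np.nanmedian(Q[s,1]),3))
save("side7c.png",cv2.resize(im[180:380,110:350],None,fx=3,fy=3))
E
```

```text
t 11.1 p [0.4466 0.2107 0.2608] F [ 0.1  0.1 -1.6] op 0.234 gf 30.0 q [ 0.43 -0.23  2.15 -0.32  0.82  2.25]
[[ 0.881 -0.082  0.465]
 [-0.072 -0.997 -0.04 ]
 [ 0.467  0.002 -0.884]]
wrist 0.5426766954902713
0.47 15 [0.1296 0.1313 0.1333] 0.198
0.48 1527 [0.1315 0.1334 0.1346] 0.207
0.49 813 [0.1309 0.1324 0.1335] 0.208
0.5 136 [0.1276 0.1297 0.1306] 0.201
0.51 1781 [0.1274 0.1293 0.1484] 0.205
0.52 1615 [0.1256 0.1278 0.1361] 0.204
0.53 1311 [0.1228 0.1259 0.1271] 0.204
0.54 738 [0.1218 0.1242 0.1257] 0.204
side 0.516997391490701
0.47 25 [0.119  0.1255 0.1366] 0.22
0.48 57 [0.1188 0.1286 0.1352] 0.219
0.49 56 [0.1172 0.1273 0.1339] 0.218
0.5 56 [0.1164 0.1259 0.1327] 0.217
0.51 27 [0.1132 0.122  0.1313] 0.216
```

View pics/side7c.png

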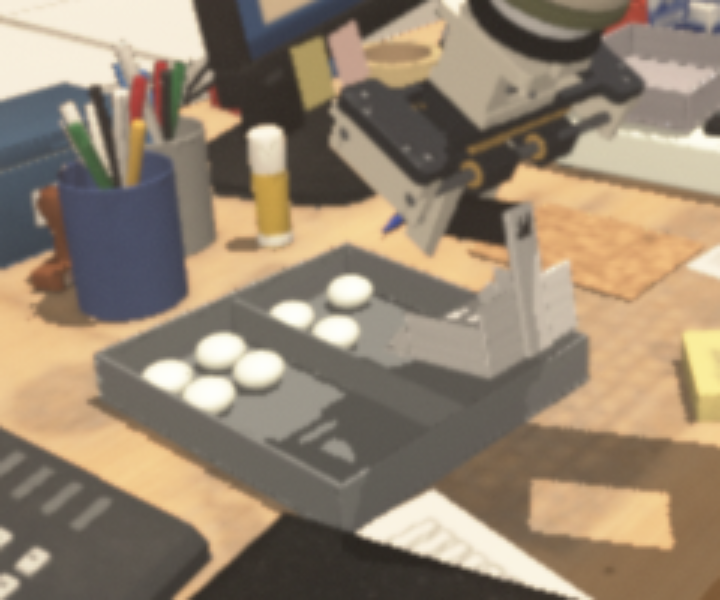

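The scoop is hanging 8.7° lip-down at the lane's near end, with its bowl above the lane at (480,330) in the crop. I'll level it fully, set it down and let go.

Call:
jog_arm(increments=[{"x": -0.036,"y": 0.004,"z": -0.022,"wx": -0.001,"wy": -0.012,"wz": 0,"claw": 0},{"x": -0.035,"y": 0.006,"z": -0.022,"wx": -0.001,"wy": -0.012,"wz": 0,"claw": 0},{"x": 0,"y": 0,"z": -0.05,"wx": 0,"wy": 0,"wz": 0,"claw": 0},{"x": 0,"y": 0,"z": -0.03,"wx": 0,"wy": 0,"wz": 0,"claw": 0},{"x": 0,"y": 0,"z": 0,"wx": 0,"wy": 0,"wz": 0,"claw": 0}])

```text
time: 11.82
eef_pos: [0.426, 0.2137, 0.2243]
tcp_rot: [[0.801, -0.083, 0.593], [-0.065, -0.997, -0.05], [0.595, 0.002, -0.804]]
contact_force: [-0.9, 0.3, -1.7]
opening: 0.234
gripper_force: 30.0
```

Call:
jog_arm(increments=[{"x": 0,"y": 0,"z": -0.01,"wx": 0,"wy": 0,"wz": 0,"claw": 0},{"x": 0,"y": 0,"z": 0,"wx": 0,"wy": 0,"wz": 0,"claw": 0}])

```text
time: 12.08
eef_pos: [0.4261, 0.214, 0.2225]
tcp_rot: [[0.799, -0.082, 0.595], [-0.066, -0.997, -0.049], [0.597, 0.0, -0.802]]
contact_force: [0.2, -0.1, -1.4]
opening: 0.238
gripper_force: 30.0
```

Call:
jog_arm(increments=[{"x": 0,"y": 0,"z": -0.01,"wx": 0,"wy": 0,"wz": 0,"claw": 0},{"x": 0,"y": 0,"z": 0,"wx": 0,"wy": 0,"wz": 0,"claw": 0}])

```text
time: 12.32
eef_pos: [0.4258, 0.214, 0.2192]
tcp_rot: [[0.8, -0.082, 0.595], [-0.065, -0.997, -0.049], [0.597, 0.001, -0.802]]
contact_force: [-0.5, -0.9, -2.2]
opening: 0.237
gripper_force: 30.0
```

Call:
jog_arm(increments=[{"x": 0,"y": 0,"z": -0.006,"wx": 0,"wy": 0,"wz": 0,"claw": 0},{"x": 0,"y": 0,"z": 0,"wx": 0,"wy": 0,"wz": 0,"claw": 0}])

```text
time: 12.58
eef_pos: [0.4257, 0.2141, 0.2174]
tcp_rot: [[0.8, -0.082, 0.595], [-0.065, -0.997, -0.049], [0.597, 0.001, -0.802]]
contact_force: [-1.0, -0.1, -2.2]
opening: 0.235
gripper_force: 30.0
```

Call:
jog_arm(increments=[{"x": 0,"y": 0,"z": -0.002,"wx": 0,"wy": 0,"wz": 0,"claw": 60},{"x": 0,"y": 0,"z": 0,"wx": 0,"wy": 0,"wz": 0,"claw": 100},{"x": 0,"y": 0,"z": 0,"wx": 0,"wy": 0,"wz": 0,"claw": 100},{"x": 0,"y": 0,"z": 0,"wx": 0,"wy": 0,"wz": 0,"claw": 100},{"x": 0,"y": 0,"z": 0,"wx": 0,"wy": 0,"wz": 0,"claw": 100}])

```text
time: 13.2
eef_pos: [0.4259, 0.2141, 0.217]
tcp_rot: [[0.799, -0.082, 0.595], [-0.066, -0.997, -0.049], [0.597, 0.0, -0.802]]
contact_force: [0.3, 0.9, -0.2]
opening: 0.723
gripper_force: 0.0
```

Call:
jog_arm(increments=[{"x": 0,"y": 0,"z": 0,"wx": 0,"wy": 0,"wz": 0,"claw": 100},{"x": -0.08,"y": 0.006,"z": 0.107,"wx": 0,"wy": 0,"wz": 0,"claw": 100},{"x": -0.08,"y": 0.006,"z": 0.107,"wx": 0,"wy": 0,"wz": 0,"claw": 100},{"x": 0.104,"y": -0.009,"z": 0.042,"wx": 0.0021,"wy": 0.0254,"wz": 0,"claw": 100},{"x": 0.104,"y": -0.009,"z": 0.042,"wx": 0.0021,"wy": 0.0254,"wz": 0,"claw": 100}])

```text
time: 13.82
eef_pos: [0.4402, 0.2129, 0.3087]
tcp_rot: [[0.947, -0.079, 0.313], [-0.076, -0.997, -0.022], [0.313, -0.003, -0.95]]
contact_force: [0.1, -0.1, 0.4]
opening: 1.002
gripper_force: 0.0
```

Call:
jog_arm(increments=[{"x": 0.104,"y": -0.009,"z": 0.042,"wx": 0.0021,"wy": 0.0254,"wz": 0,"claw": 100},{"x": 0.104,"y": -0.009,"z": 0.042,"wx": 0.0021,"wy": 0.0254,"wz": 0,"claw": 100},{"x": 0,"y": 0,"z": 0,"wx": 0,"wy": 0,"wz": 0,"claw": 100},{"x": 0,"y": 0,"z": 0,"wx": 0,"wy": 0,"wz": 0,"claw": 100}])

```text
time: 14.32
eef_pos: [0.502, 0.2068, 0.3306]
tcp_rot: [[0.997, -0.082, 0.001], [-0.082, -0.997, -0.001], [0.001, 0.001, -1.0]]
contact_force: [-1.1, 0.6, 0.5]
opening: 1.001
gripper_force: 0.0
```

```bash
python3 - <<'E'
from h import *
st()
im,P=grab("wrist"); save("w8.png",im); Q=P.reshape(-1,3)
b=(Q[:,0]>.42)&(Q[:,0]<.66)&(abs(Q[:,1]-.2)<.04)
fit("handle",Q,b&(Q[:,2]>.088)&(Q[:,2]<.104))
n,l=0,0
m=((im.min(-1)>165)&(P[...,2]>.006)&(P[...,2]<.035)&(P[...,0]>.5)&(P[...,0]<.7)&(P[...,1]>.13)&(P[...,1]<.38)).astype(np.uint8)
n,l=cv2.connectedComponents(m)
for i in range(1,n):
    q=P[l==i]
    if len(q)>150: print(len(q),np.round(np.nanmean(q,0),3))
E
```

```text
t 14.32 p [0.502  0.2068 0.3306] F [-1.1  0.6  0.5] op 1.001 gf 0.0 q [ 0.3   0.02  1.74 -0.    1.38  1.95]
[[ 0.997 -0.082  0.001]
 [-0.082 -0.997 -0.001]
 [ 0.001  0.001 -1.   ]]
handle 3906 [502.8 207.6] [22.  80.4] 85.3 [0.505  0.2074 0.0935]
1442 [0.654 0.219 0.019]
1419 [0.649 0.168 0.02 ]
841 [0.665 0.317 0.02 ]
1223 [0.615 0.217 0.019]
```

View pics/w8.png

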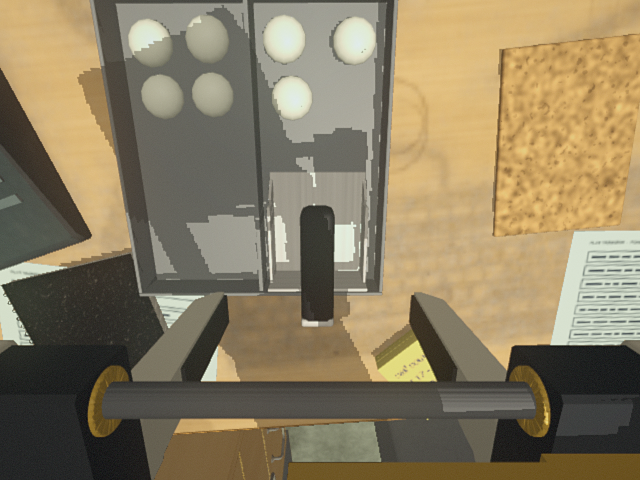

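The scoop now stands level in the near end of the right lane: handle at (317,265), grip at (.503, .2075). The erasers haven't moved. I'll regrasp and push with no downward pressure this time.

Call:
jog_arm(increments=[{"x": 0.003,"y": 0.002,"z": -0.1,"wx": 0,"wy": 0,"wz": 0,"claw": 100},{"x": 0,"y": 0,"z": -0.1,"wx": 0,"wy": 0,"wz": 0,"claw": 100},{"x": 0,"y": 0,"z": -0.067,"wx": 0,"wy": 0,"wz": 0,"claw": 100},{"x": 0,"y": 0,"z": 0,"wx": 0,"wy": 0,"wz": 0,"claw": 15},{"x": 0,"y": 0,"z": 0,"wx": 0,"wy": 0,"wz": 0,"claw": 0}])

```text
time: 15.0
eef_pos: [0.5031, 0.2079, 0.2528]
tcp_rot: [[0.997, -0.081, 0.002], [-0.081, -0.997, 0.0], [0.002, -0.001, -1.0]]
contact_force: [0.7, 0.1, -0.2]
opening: 0.83
gripper_force: 0.0
```

Call:
jog_arm(increments=[{"x": 0,"y": 0,"z": 0,"wx": 0,"wy": 0,"wz": 0,"claw": 0},{"x": 0,"y": 0,"z": 0,"wx": 0,"wy": 0,"wz": 0,"claw": 0},{"x": 0,"y": 0,"z": 0,"wx": 0,"wy": 0,"wz": 0,"claw": 0},{"x": 0,"y": 0,"z": 0,"wx": 0,"wy": 0,"wz": 0,"claw": 0},{"x": 0,"y": 0,"z": 0,"wx": 0,"wy": 0,"wz": 0,"claw": 0}])

```text
time: 15.62
eef_pos: [0.5035, 0.2074, 0.2513]
tcp_rot: [[0.997, -0.082, -0.001], [-0.082, -0.997, -0.0], [-0.001, 0.0, -1.0]]
contact_force: [-0.5, -0.5, 0.6]
opening: 0.296
gripper_force: 0.0
```

Call:
jog_arm(increments=[{"x": 0,"y": 0,"z": 0,"wx": 0,"wy": 0,"wz": 0,"claw": 0},{"x": 0,"y": 0,"z": 0,"wx": 0,"wy": 0,"wz": 0,"claw": 0},{"x": 0,"y": 0,"z": 0,"wx": 0,"wy": 0,"wz": 0,"claw": 0},{"x": 0,"y": 0,"z": 0.003,"wx": 0,"wy": 0,"wz": 0,"claw": 0},{"x": 0,"y": 0,"z": 0,"wx": 0,"wy": 0,"wz": 0,"claw": 0}])

```text
time: 16.25
eef_pos: [0.5035, 0.2074, 0.2523]
tcp_rot: [[0.997, -0.082, -0.001], [-0.082, -0.997, -0.0], [-0.001, 0.0, -1.0]]
contact_force: [1.3, -0.1, -1.2]
opening: 0.235
gripper_force: 30.0
```

Call:
jog_arm(increments=[{"x": 0.03,"y": -0.0025,"z": 0,"wx": 0,"wy": 0,"wz": 0,"claw": 0},{"x": 0.03,"y": -0.0025,"z": 0,"wx": 0,"wy": 0,"wz": 0,"claw": 0},{"x": 0.03,"y": -0.0025,"z": 0,"wx": 0,"wy": 0,"wz": 0,"claw": 0},{"x": 0.03,"y": -0.0025,"z": 0,"wx": 0,"wy": 0,"wz": 0,"claw": 0},{"x": 0,"y": 0,"z": 0,"wx": 0,"wy": 0,"wz": 0,"claw": 0}])

```text
time: 16.88
eef_pos: [0.5402, 0.2043, 0.2523]
tcp_rot: [[0.997, -0.082, -0.0], [-0.082, -0.997, 0.0], [-0.0, -0.0, -1.0]]
contact_force: [-0.8, 0.3, -1.7]
opening: 0.234
gripper_force: 30.0
```

Call:
jog_arm(increments=[{"x": 0.03,"y": -0.0025,"z": 0,"wx": 0,"wy": 0,"wz": 0,"claw": 0},{"x": 0.03,"y": -0.0025,"z": 0,"wx": 0,"wy": 0,"wz": 0,"claw": 0},{"x": 0.03,"y": -0.0025,"z": 0,"wx": 0,"wy": 0,"wz": 0,"claw": 0},{"x": 0.03,"y": -0.0025,"z": 0,"wx": 0,"wy": 0,"wz": 0,"claw": 0},{"x": 0,"y": 0,"z": 0,"wx": 0,"wy": 0,"wz": 0,"claw": 0}])

```text
time: 17.5
eef_pos: [0.5762, 0.2013, 0.2523]
tcp_rot: [[0.997, -0.082, -0.0], [-0.082, -0.997, 0.0], [-0.0, -0.0, -1.0]]
contact_force: [-0.1, 0.0, -0.8]
opening: 0.231
gripper_force: 30.0
```

```bash
cat >> h.py <<'E'
def handle(y0,dy=.03):
    o=st(); im,P=grab("wrist"); Q=P.reshape(-1,3); C=im.reshape(-1,3); p=o["eef_pos"]
    b=(abs(Q[:,0]-p[0])<.09)&(abs(Q[:,1]-y0)<dy)&(Q[:,2]>p[2]-.19)&(Q[:,2]<p[2]-.12)&(C.max(1)<70)&(Q[:,0]>p[0]+.012)
    q=Q[b]; f=np.polyfit(q[:,0],q[:,2],1); print("pitch",np.round(np.degrees(np.arctan(f[0])),1),"end dx",np.round(np.percentile(q[:,0],99)-p[0],4),"z mid rel",np.round(np.polyval(f,p[0]+.02)-p[2],4))
    return im,P
E
python3 - <<'E'
from h import *
im,P=handle(.2); save("w9.png",im)
m=((im.min(-1)>140)&(P[...,2]>.006)&(P[...,2]<.04)&(P[...,0]>.5)&(P[...,0]<.7)&(P[...,1]>.13)&(P[...,1]<.25)).astype(np.uint8)
n,l=cv2.connectedComponents(m)
for i in range(1,n):
    q=P[l==i]
    if len(q)>150: print(len(q),np.round(np.nanmean(q,0),3))
E
```

```text
t 17.5 p [0.5762 0.2013 0.2523] F [-0.1  0.  -0.8] op 0.231 gf 30.0 q [0.25 0.28 1.61 0.   1.26 1.91]
[[ 0.997 -0.082 -0.   ]
 [-0.082 -0.997  0.   ]
 [-0.    -0.    -1.   ]]
pitch -12.6 end dx 0.0393 z mid rel -0.1573
525 [0.679 0.174 0.033]
228 [0.657 0.142 0.033]
1969 [0.668 0.219 0.02 ]
2133 [0.651 0.169 0.019]
1811 [0.639 0.215 0.022]
284 [0.615 0.174 0.006]
539 [0.605 0.225 0.006]
246 [0.604 0.204 0.006]
209 [0.577 0.24  0.033]
248 [0.573 0.163 0.033]
300 [0.577 0.225 0.006]
```

Call:
jog_arm(increments=[{"x": 0.03,"y": -0.0025,"z": 0,"wx": 0,"wy": 0,"wz": 0,"claw": 0},{"x": 0.03,"y": -0.0025,"z": 0,"wx": 0,"wy": 0,"wz": 0,"claw": 0},{"x": 0.03,"y": -0.0025,"z": 0,"wx": 0,"wy": 0,"wz": 0,"claw": 0},{"x": 0.03,"y": -0.0025,"z": 0,"wx": 0,"wy": 0,"wz": 0,"claw": 0},{"x": 0,"y": 0,"z": 0,"wx": 0,"wy": 0,"wz": 0,"claw": 0}])

```text
time: 18.18
eef_pos: [0.6122, 0.1983, 0.2523]
tcp_rot: [[0.997, -0.082, -0.0], [-0.082, -0.997, 0.0], [-0.0, -0.0, -1.0]]
contact_force: [-1.4, 0.7, -1.0]
opening: 0.237
gripper_force: 30.0
```

```bash
python3 - <<'E'
from h import *
im,P=handle(.2); save("w10.png",im)
Q=P.reshape(-1,3);C=im.reshape(-1,3)
for x in np.arange(.62,.665,.005):
    s=(abs(Q[:,0]-x)<.0025)&(abs(Q[:,1]-.198)<.006)&(Q[:,2]>.06); 
    if s.any(): print(round(x,3),s.sum(),np.round(np.nanmedian(Q[s,2]),4))
E
```

```text
t 18.18 p [0.6122 0.1983 0.2523] F [-1.4  0.7 -1. ] op 0.237 gf 30.0 q [0.23 0.36 1.51 0.   1.28 1.89]
[[ 0.997 -0.082 -0.   ]
 [-0.082 -0.997  0.   ]
 [-0.    -0.    -1.   ]]
pitch -12.7 end dx 0.0393 z mid rel -0.1573
0.62 294 0.0952
0.625 303 0.0952
0.63 313 0.0953
0.635 1505 0.1767
0.64 1647 0.1666
0.645 991 0.1634
0.65 627 0.0913
```

View pics/w10.png

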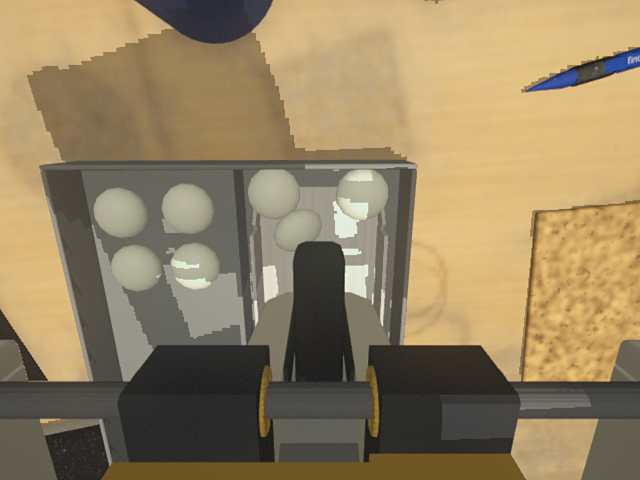

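The wrist view shows the level scoop with its lip near the far wall. Two erasers are at the wall, (273,193) and (362,193), and one is already on the bowl at (298,230). I'll finish the push slowly.

Call:
jog_arm(increments=[{"x": 0.01,"y": -0.0008,"z": 0,"wx": 0,"wy": 0,"wz": 0,"claw": 0},{"x": 0.01,"y": -0.0008,"z": 0,"wx": 0,"wy": 0,"wz": 0,"claw": 0},{"x": 0,"y": 0,"z": 0,"wx": 0,"wy": 0,"wz": 0,"claw": 0}])

```text
time: 18.6
eef_pos: [0.6177, 0.198, 0.2524]
tcp_rot: [[0.997, -0.082, -0.0], [-0.082, -0.997, 0.0], [-0.0, -0.0, -1.0]]
contact_force: [-0.2, -0.4, -2.4]
opening: 0.24
gripper_force: 30.0
```

Call:
jog_arm(increments=[{"x": 0.007,"y": -0.0006,"z": 0,"wx": 0,"wy": 0,"wz": 0,"claw": 0},{"x": 0.004,"y": 0,"z": 0,"wx": 0,"wy": 0,"wz": 0,"claw": 0},{"x": 0,"y": 0,"z": 0,"wx": 0,"wy": 0,"wz": 0,"claw": 0}])

```text
time: 18.98
eef_pos: [0.6209, 0.1978, 0.2524]
tcp_rot: [[0.997, -0.082, -0.001], [-0.082, -0.997, 0.0], [-0.001, 0.0, -1.0]]
contact_force: [0.3, -0.5, -2.2]
opening: 0.233
gripper_force: 30.0
```

```bash
python3 - <<'E'
from h import *
im,P=handle(.2); save("w11.png",im)
u=np.array([.9966,-.0819]);v=np.array([.0819,.9966])
L=(P[...,:2]-[.572,.251])@np.stack([u,v],1)
m=((im.min(-1)>120)&(P[...,2]>.010)&(P[...,2]<.06)&(L[...,0]<.108)&(L[...,0]>0)&(abs(L[...,1]+.05)<.048)).astype(np.uint8)
n,l=cv2.connectedComponents(m)
for i in range(1,n):
    q=P[l==i]
    if len(q)>150: print(len(q),np.round(np.nanmean(L[l==i],0),3),np.round(np.nanmean(q[:,2]),3))
E
```

```text
t 18.98 p [0.6209 0.1978 0.2524] F [ 0.3 -0.5 -2.2] op 0.233 gf 30.0 q [0.23 0.38 1.48 0.   1.28 1.88]
[[ 0.997 -0.082 -0.001]
 [-0.082 -0.997  0.   ]
 [-0.001  0.    -1.   ]]
pitch -12.5 end dx 0.0393 z mid rel -0.1573
2834 [ 0.091 -0.028] 0.025
1841 [ 0.097 -0.074] 0.023
328 [ 0.054 -0.01 ] 0.033
312 [ 0.055 -0.088] 0.033
```

The lip is within 1.5 mm of the far wall, and all three erasers ride on the scoop with centres at least 11 mm inside the lip. I'll tilt the lip up 18° about the back edge and lift.

Call:
jog_arm(increments=[{"x": -0.084,"y": 0.007,"z": 0.006,"wx": -0.0014,"wy": -0.0166,"wz": 0,"claw": 0},{"x": -0.084,"y": 0.007,"z": 0.01,"wx": -0.0014,"wy": -0.0166,"wz": 0,"claw": 0},{"x": -0.084,"y": 0.007,"z": 0.01,"wx": -0.0014,"wy": -0.0166,"wz": 0,"claw": 0},{"x": 0,"y": 0,"z": 0,"wx": 0,"wy": 0,"wz": 0,"claw": 0},{"x": 0,"y": 0,"z": 0,"wx": 0,"wy": 0,"wz": 0,"claw": 0}])

```text
time: 19.65
eef_pos: [0.5461, 0.2042, 0.261]
tcp_rot: [[0.948, -0.082, 0.307], [-0.078, -0.997, -0.025], [0.308, 0.0, -0.951]]
contact_force: [0.2, -0.1, -1.4]
opening: 0.233
gripper_force: 30.0
```

Call:
jog_arm(increments=[{"x": 0,"y": 0,"z": 0.05,"wx": 0,"wy": 0,"wz": 0,"claw": 0},{"x": 0,"y": 0,"z": 0.1,"wx": 0,"wy": 0,"wz": 0,"claw": 0},{"x": 0,"y": 0,"z": 0.1,"wx": 0,"wy": 0,"wz": 0,"claw": 0},{"x": 0,"y": 0,"z": 0.1,"wx": 0,"wy": 0,"wz": 0,"claw": 0},{"x": 0,"y": 0,"z": 0.05,"wx": 0,"wy": 0,"wz": 0,"claw": 0}])

```text
time: 20.27
eef_pos: [0.5466, 0.2041, 0.3839]
tcp_rot: [[0.947, -0.082, 0.311], [-0.079, -0.997, -0.025], [0.312, -0.001, -0.95]]
contact_force: [0.3, 0.0, -2.0]
opening: 0.232
gripper_force: 30.0
```

```bash
python3 - <<'E'
from h import *
st()
im,P=grab("wrist"); save("w12.png",im)
E
```

```text
t 20.27 p [0.5466 0.2041 0.3839] F [ 0.3  0.  -2. ] op 0.232 gf 30.0 q [ 0.31 -0.04  1.72 -0.13  1.17  1.99]
[[ 0.947 -0.082  0.311]
 [-0.079 -0.997 -0.025]
 [ 0.312 -0.001 -0.95 ]]
```

View pics/w12.png

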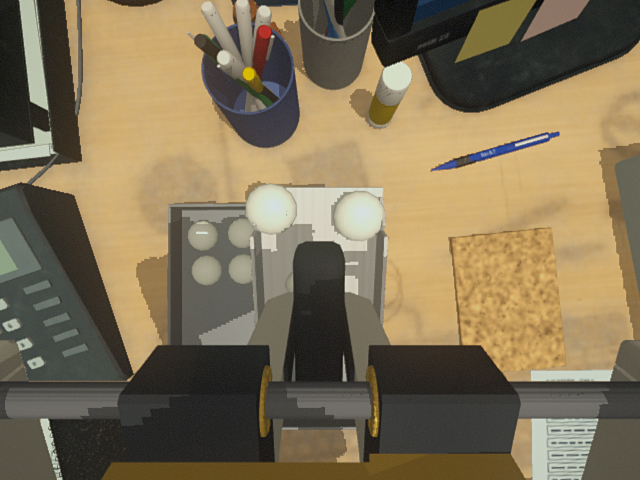

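The wrist view shows two erasers resting on the lip area, at (272,208) and (357,215), against the ends of the side walls. The third has slid under the handle. I'll tilt a little more, then carry it to the scale while yawing 180°, so I can pour towards the robot, away from the monitor.

Call:
jog_arm(increments=[{"x": -0.02,"y": 0.002,"z": 0,"wx": -0.0008,"wy": -0.01,"wz": 0,"claw": 0},{"x": -0.02,"y": 0.002,"z": 0,"wx": -0.0008,"wy": -0.01,"wz": 0,"claw": 0},{"x": 0,"y": 0,"z": 0,"wx": 0,"wy": 0,"wz": 0,"claw": 0},{"x": 0,"y": -0.03,"z": 0,"wx": 0,"wy": 0,"wz": 0.01,"claw": 0},{"x": 0,"y": -0.05,"z": 0,"wx": 0,"wy": 0,"wz": 0.018,"claw": 0}])

```text
time: 20.95
eef_pos: [0.5333, 0.1815, 0.3796]
tcp_rot: [[0.902, 0.098, 0.421], [0.089, -0.995, 0.041], [0.423, 0.0, -0.906]]
contact_force: [-0.2, -0.2, -2.2]
opening: 0.234
gripper_force: 30.0
```

```bash
cat >> h.py <<'E'
def onscoop():
    o=ctrl.get_obs(); im,P=grab("wrist"); R=np.array(o["tcp_rot"]); p=np.array(o["eef_pos"])
    L=(P-p)@R; L=L-[-.01+.02,0,.2483]  # base frame: x fwd, y flipped, z down -> 
    L[...,0]=L[...,0]; L[...,2]*=-1
    m=((im.min(-1)>110)&(L[...,2]>.006)&(L[...,2]<.04)&(abs(L[...,0])<.06)&(abs(L[...,1])<.05)).astype(np.uint8)
    n,l=cv2.connectedComponents(m)
    for i in range(1,n):
        q=L[l==i]
        if len(q)>250: print("blob",len(q),np.round(np.nanmedian(q,0),3))
    return im,P
def tray(c=(.572,.251)):
    u=np.array([.9966,-.0819]);v=np.array([.0819,.9966])
    im,P=grab("scene"); L=(P[...,:2]-np.array(c))@np.stack([u,v],1)
    m=((im.min(-1)>170)&(P[...,2]>.008)&(P[...,2]<.045)&(abs(L[...,0])<.11)&(abs(L[...,1])<.1)).astype(np.uint8)
    n,l=cv2.connectedComponents(m)
    for i in range(1,n):
        if (l==i).sum()>12: print("tray",(l==i).sum(),np.round(L[l==i].mean(0),3))
E
python3 - <<'E'
from h import *
st(); im,P=onscoop(); save("w13.png",im); tray()
E
```

```text
t 20.95 p [0.5333 0.1815 0.3796] F [-0.2 -0.2 -2.2] op 0.234 gf 30.0 q [ 0.26 -0.16  1.86 -0.08  1.02  1.76]
[[ 0.902  0.098  0.421]
 [ 0.089 -0.995  0.041]
 [ 0.423  0.    -0.906]]
blob 2426 [ 0.03  -0.029  0.019]
blob 466 [0.005 0.039 0.029]
blob 861 [-0.012  0.025  0.019]
tray 36 [0.083 0.076]
```

Call:
jog_arm(increments=[{"x": 0,"y": -0.07,"z": 0,"wx": 0,"wy": 0,"wz": 0.024,"claw": 0},{"x": 0,"y": -0.07,"z": 0,"wx": 0,"wy": 0,"wz": 0.026,"claw": 0},{"x": 0,"y": -0.07,"z": 0,"wx": 0,"wy": 0,"wz": 0.026,"claw": 0},{"x": 0,"y": -0.07,"z": 0,"wx": 0,"wy": 0,"wz": 0.026,"claw": 0},{"x": 0,"y": -0.07,"z": 0,"wx": 0,"wy": 0,"wz": 0.026,"claw": 0}])

```text
time: 21.68
eef_pos: [0.5334, 0.0757, 0.3801]
tcp_rot: [[0.563, 0.784, 0.262], [0.709, -0.621, 0.334], [0.424, -0.001, -0.905]]
contact_force: [0.1, -0.7, -1.7]
opening: 0.237
gripper_force: 30.0
```

Call:
jog_arm(increments=[{"x": 0,"y": -0.07,"z": 0,"wx": 0,"wy": 0,"wz": 0.026,"claw": 0},{"x": 0,"y": -0.07,"z": 0,"wx": 0,"wy": 0,"wz": 0.026,"claw": 0},{"x": 0,"y": -0.07,"z": 0,"wx": 0,"wy": 0,"wz": 0.026,"claw": 0},{"x": 0,"y": -0.07,"z": 0,"wx": 0,"wy": 0,"wz": 0.026,"claw": 0},{"x": 0,"y": -0.07,"z": 0,"wx": 0,"wy": 0,"wz": 0.026,"claw": 0}])

```text
time: 22.3
eef_pos: [0.5336, -0.0296, 0.38]
tcp_rot: [[-0.131, 0.989, -0.064], [0.896, 0.146, 0.42], [0.425, -0.003, -0.905]]
contact_force: [0.8, 0.2, -2.0]
opening: 0.235
gripper_force: 30.0
```

```bash
python3 - <<'E'
from h import *
st(); onscoop(); tray()
E
```

```text
t 22.3 p [ 0.5336 -0.0296  0.38  ] F [ 0.8  0.2 -2. ] op 0.235 gf 30.0 q [-0.29  0.04  1.66  0.39  1.63 -0.45]
[[-0.131  0.989 -0.064]
 [ 0.896  0.146  0.42 ]
 [ 0.425 -0.003 -0.905]]
blob 515 [0.006 0.038 0.029]
blob 310 [-0.007 -0.039  0.029]
blob 1331 [-0.003 -0.024  0.019]
blob 420 [-0.019  0.026  0.017]
tray 87 [0.08  0.034]
tray 87 [0.043 0.033]
tray 93 [0.078 0.076]
tray 94 [0.042 0.072]
```

All three erasers are now deep in the bowl, and the right lane is empty. Continuing.

Call:
jog_arm(increments=[{"x": 0,"y": -0.068,"z": 0,"wx": 0,"wy": 0,"wz": 0.026,"claw": 0},{"x": 0,"y": -0.068,"z": 0,"wx": 0,"wy": 0,"wz": 0.026,"claw": 0},{"x": 0,"y": -0.068,"z": 0,"wx": 0,"wy": 0,"wz": 0.026,"claw": 0},{"x": 0,"y": -0.068,"z": 0,"wx": 0,"wy": 0,"wz": 0.026,"claw": 0},{"x": 0,"y": -0.068,"z": 0,"wx": 0,"wy": 0,"wz": 0.026,"claw": 0}])

```text
time: 23.02
eef_pos: [0.5338, -0.1308, 0.38]
tcp_rot: [[-0.742, 0.572, -0.35], [0.519, 0.82, 0.242], [0.425, -0.002, -0.905]]
contact_force: [-0.4, 0.9, -2.8]
opening: 0.235
gripper_force: 30.0
```

Call:
jog_arm(increments=[{"x": 0.07,"y": -0.068,"z": 0,"wx": 0,"wy": 0,"wz": 0.026,"claw": 0},{"x": 0.07,"y": -0.068,"z": 0,"wx": 0,"wy": 0,"wz": 0.026,"claw": 0},{"x": 0.07,"y": -0.068,"z": 0,"wx": 0,"wy": 0,"wz": 0.026,"claw": 0},{"x": 0.07,"y": -0.068,"z": 0,"wx": 0,"wy": 0,"wz": 0.026,"claw": 0},{"x": 0.07,"y": 0,"z": 0,"wx": 0,"wy": 0,"wz": 0,"claw": 0}])

```text
time: 23.65
eef_pos: [0.6394, -0.2125, 0.3798]
tcp_rot: [[-0.905, -0.041, -0.424], [-0.036, 0.999, -0.02], [0.425, -0.003, -0.905]]
contact_force: [-0.3, 1.3, -1.9]
opening: 0.234
gripper_force: 30.0
```

Call:
jog_arm(increments=[{"x": 0.06,"y": 0,"z": 0,"wx": 0,"wy": 0,"wz": 0,"claw": 0},{"x": 0,"y": 0,"z": 0,"wx": 0,"wy": 0,"wz": 0,"claw": 0}])

```text
time: 23.9
eef_pos: [0.6574, -0.2113, 0.3792]
tcp_rot: [[-0.904, -0.041, -0.425], [-0.037, 0.999, -0.019], [0.425, -0.001, -0.905]]
contact_force: [-0.0, 0.9, -1.8]
opening: 0.232
gripper_force: 30.0
```

```bash
python3 - <<'E'
from h import *
st(); im,P=onscoop(); save("w14.png",im)
E
```

```text
t 23.9 p [ 0.6574 -0.2113  0.3792] F [-0.   0.9 -1.8] op 0.232 gf 30.0 q [-0.34  0.61  0.97 -0.17  1.97 -1.99]
[[-0.904 -0.041 -0.425]
 [-0.037  0.999 -0.019]
 [ 0.425 -0.001 -0.905]]
blob 356 [-0.006 -0.039  0.029]
blob 356 [-0.005  0.038  0.029]
blob 1276 [-0.004 -0.025  0.019]
blob 305 [-0.019  0.023  0.016]
```

Call:
jog_arm(increments=[{"x": 0,"y": 0,"z": 0,"wx": 0.0009,"wy": -0.0232,"wz": 0,"claw": 0},{"x": 0,"y": 0,"z": 0,"wx": 0.0009,"wy": -0.0232,"wz": 0,"claw": 0},{"x": 0,"y": -0.01,"z": -0.05,"wx": 0.0009,"wy": -0.0232,"wz": 0,"claw": 0},{"x": 0,"y": 0,"z": -0.05,"wx": 0,"wy": 0,"wz": 0,"claw": 0},{"x": 0,"y": 0,"z": 0,"wx": 0,"wy": 0,"wz": 0,"claw": 0}])

```text
time: 24.58
eef_pos: [0.6551, -0.2149, 0.3478]
tcp_rot: [[-0.999, -0.042, -0.009], [-0.042, 0.999, -0.0], [0.009, 0.0, -1.0]]
contact_force: [0.2, -0.4, -2.6]
opening: 0.232
gripper_force: 30.0
```

```bash
python3 - <<'E'
from h import *
st(); im,P=onscoop()
E
```

```text
t 24.57 p [ 0.6551 -0.2149  0.3478] F [ 0.2 -0.4 -2.6] op 0.232 gf 30.0 q [-0.39  0.4   1.27 -0.    1.48 -2.  ]
[[-0.999 -0.042 -0.009]
 [-0.042  0.999 -0.   ]
 [ 0.009  0.    -1.   ]]
blob 475 [0.006 0.038 0.029]
blob 484 [ 0.006 -0.039  0.029]
blob 1489 [-0.    -0.024  0.019]
blob 315 [-0.018  0.023  0.016]
```

Level and above the pan. Now pouring.

Call:
jog_arm(increments=[{"x": -0.04,"y": -0.004,"z": -0.012,"wx": 0.0006,"wy": -0.0139,"wz": 0,"claw": 0},{"x": -0.04,"y": -0.004,"z": -0.012,"wx": 0.0006,"wy": -0.0139,"wz": 0,"claw": 0},{"x": -0.04,"y": -0.004,"z": -0.012,"wx": 0.0006,"wy": -0.0139,"wz": 0,"claw": 0},{"x": -0.04,"y": -0.004,"z": -0.012,"wx": 0.0006,"wy": -0.0139,"wz": 0,"claw": 0},{"x": -0.02,"y": -0.002,"z": -0.006,"wx": 0.0003,"wy": -0.007,"wz": 0,"claw": 0}])

```text
time: 25.25
eef_pos: [0.602, -0.2206, 0.3341]
tcp_rot: [[-0.923, -0.043, 0.381], [-0.04, 0.999, 0.015], [-0.382, -0.001, -0.924]]
contact_force: [0.0, 0.5, -2.0]
opening: 0.233
gripper_force: 30.0
```

Call:
jog_arm(increments=[{"x": -0.04,"y": -0.004,"z": -0.012,"wx": 0.0006,"wy": -0.0139,"wz": 0,"claw": 0},{"x": -0.04,"y": -0.004,"z": -0.012,"wx": 0.0006,"wy": -0.0139,"wz": 0,"claw": 0},{"x": -0.04,"y": -0.004,"z": -0.012,"wx": 0.0006,"wy": -0.0139,"wz": 0,"claw": 0},{"x": -0.03,"y": -0.004,"z": 0,"wx": 0.0006,"wy": -0.0139,"wz": 0,"claw": 0},{"x": 0,"y": 0,"z": 0,"wx": 0,"wy": 0,"wz": 0,"claw": 0}])

```text
time: 25.88
eef_pos: [0.557, -0.2254, 0.3231]
tcp_rot: [[-0.738, -0.043, 0.673], [-0.032, 0.999, 0.029], [-0.674, -0.0, -0.739]]
contact_force: [-0.4, -0.3, -2.0]
opening: 0.234
gripper_force: 30.0
```

```bash
cat >> h.py <<'E'
def pan(cam="scene"):
    c=np.array([.634,-.221]);u=np.array([.9945,.1045]);v=np.array([-.1045,.9945])
    im,P=grab(cam); L=(P[...,:2]-c)@np.stack([u,v],1)
    m=((im.min(-1)>185)&(P[...,2]>.062)&(P[...,2]<.11)&(abs(L[...,0])<.08)&(abs(L[...,1])<.095)).astype(np.uint8)
    n,l=cv2.connectedComponents(m)
    for i in range(1,n):
        if (l==i).sum()>12: print(cam,"pan",(l==i).sum(),np.round(L[l==i].mean(0),3),np.round(P[l==i].mean(0)[2],3))
    return im,P
E
python3 - <<'E'
from h import *
st(); im,P=onscoop(); pan("wrist");
im,_=pan("scene"); a=im[130:260,260:420]
im,_=pan("side"); b=im[160:290,250:410]
save("pan15.png",cv2.resize(np.hstack([a,b]),(800,325)))
E
```

```text
t 25.88 p [ 0.557  -0.2254  0.3231] F [-0.4 -0.3 -2. ] op 0.234 gf 30.0 q [-0.6  -0.07  1.94  0.64  0.75 -2.57]
[[-0.738 -0.043  0.673]
 [-0.032  0.999  0.029]
 [-0.674 -0.    -0.739]]
blob 553 [ 0.004 -0.039  0.029]
blob 685 [0.001 0.038 0.028]
wrist pan 881 [ 0.011 -0.02 ] 0.075
wrist pan 486 [ 0.05  -0.028] 0.107
scene pan 21 [ 0.012 -0.018] 0.074
side pan 23 [ 0.011 -0.016] 0.074
```

View pics/pan15.png

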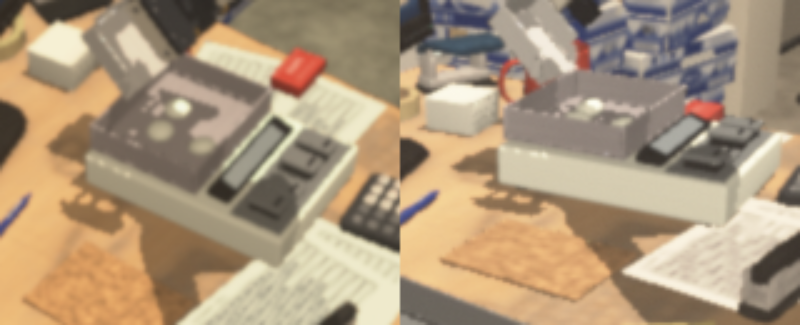

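The crops show all three erasers in the pan, at (180,107), (160,130) and (203,147), and the scoop is empty. I'll retract, level, yaw back and go to the left lane.

Call:
jog_arm(increments=[{"x": 0,"y": 0,"z": 0.1,"wx": 0,"wy": 0,"wz": 0,"claw": 0},{"x": 0,"y": 0,"z": 0.1,"wx": -0.0009,"wy": 0.0237,"wz": 0,"claw": 0},{"x": 0,"y": 0.01,"z": 0.05,"wx": -0.001,"wy": 0.0237,"wz": 0,"claw": 0},{"x": 0,"y": 0.03,"z": 0,"wx": -0.001,"wy": 0.0237,"wz": 0,"claw": 0},{"x": 0,"y": 0.05,"z": 0,"wx": -0.001,"wy": 0.0237,"wz": 0,"claw": 0}])

```text
time: 26.7
eef_pos: [0.5578, -0.1986, 0.3996]
tcp_rot: [[-0.989, -0.041, 0.141], [-0.041, 0.999, 0.003], [-0.141, -0.003, -0.99]]
contact_force: [0.8, 1.1, -2.0]
opening: 0.233
gripper_force: 30.0
```

Call:
jog_arm(increments=[{"x": 0,"y": 0.08,"z": 0,"wx": -0.001,"wy": 0.0237,"wz": 0,"claw": 0},{"x": 0,"y": 0.08,"z": 0,"wx": 0,"wy": 0,"wz": -0.026,"claw": 0},{"x": 0,"y": 0.08,"z": 0,"wx": 0,"wy": 0,"wz": -0.026,"claw": 0},{"x": 0,"y": 0.08,"z": 0,"wx": 0,"wy": 0,"wz": -0.026,"claw": 0},{"x": 0,"y": 0.08,"z": 0,"wx": 0,"wy": 0,"wz": -0.026,"claw": 0}])

```text
time: 27.32
eef_pos: [0.5578, -0.0775, 0.3987]
tcp_rot: [[-0.816, 0.578, -0.003], [0.578, 0.816, 0.0], [0.003, -0.002, -1.0]]
contact_force: [0.8, -0.5, -2.0]
opening: 0.236
gripper_force: 30.0
```

Call:
jog_arm(increments=[{"x": 0,"y": 0.08,"z": 0,"wx": 0,"wy": 0,"wz": -0.026,"claw": 0},{"x": 0,"y": 0.08,"z": 0,"wx": 0,"wy": 0,"wz": -0.026,"claw": 0},{"x": 0,"y": 0.08,"z": 0,"wx": 0,"wy": 0,"wz": -0.026,"claw": 0},{"x": 0,"y": 0.08,"z": 0,"wx": 0,"wy": 0,"wz": -0.026,"claw": 0},{"x": 0,"y": 0.08,"z": 0,"wx": 0,"wy": 0,"wz": -0.026,"claw": 0}])

```text
time: 27.95
eef_pos: [0.5577, 0.0426, 0.3988]
tcp_rot: [[-0.137, 0.991, -0.001], [0.991, 0.137, 0.002], [0.002, -0.0, -1.0]]
contact_force: [-0.3, 0.1, -1.3]
opening: 0.235
gripper_force: 30.0
```

Call:
jog_arm(increments=[{"x": 0,"y": 0.08,"z": 0,"wx": 0,"wy": 0,"wz": -0.026,"claw": 0},{"x": 0,"y": 0.08,"z": 0,"wx": 0,"wy": 0,"wz": -0.026,"claw": 0},{"x": 0,"y": 0.08,"z": 0,"wx": 0,"wy": 0,"wz": -0.026,"claw": 0},{"x": 0,"y": 0.08,"z": 0,"wx": 0,"wy": 0,"wz": -0.026,"claw": 0},{"x": 0,"y": 0.08,"z": 0,"wx": 0,"wy": 0,"wz": -0.026,"claw": 0}])

```text
time: 28.58
eef_pos: [0.5577, 0.1627, 0.3987]
tcp_rot: [[0.628, 0.778, 0.002], [0.778, -0.628, 0.002], [0.003, 0.001, -1.0]]
contact_force: [-0.2, 0.4, -1.8]
opening: 0.231
gripper_force: 30.0
```

Call:
jog_arm(increments=[{"x": -0.03,"y": 0.08,"z": 0,"wx": 0,"wy": 0,"wz": -0.026,"claw": 0},{"x": -0.03,"y": 0.08,"z": 0,"wx": 0,"wy": 0,"wz": -0.026,"claw": 0},{"x": -0.03,"y": 0.08,"z": 0,"wx": 0,"wy": 0,"wz": -0.026,"claw": 0},{"x": -0.03,"y": 0.08,"z": 0,"wx": 0,"wy": 0,"wz": -0.026,"claw": 0},{"x": -0.03,"y": 0.06,"z": 0,"wx": 0,"wy": 0,"wz": -0.026,"claw": 0}])

```text
time: 29.2
eef_pos: [0.5122, 0.277, 0.3987]
tcp_rot: [[0.997, 0.075, 0.004], [0.075, -0.997, -0.0], [0.004, 0.001, -1.0]]
contact_force: [-0.1, -0.3, -1.5]
opening: 0.236
gripper_force: 30.0
```

Call:
jog_arm(increments=[{"x": 0,"y": 0,"z": 0,"wx": 0,"wy": 0,"wz": -0.026,"claw": 0},{"x": 0,"y": 0,"z": 0,"wx": 0,"wy": 0,"wz": 0,"claw": 0},{"x": 0,"y": 0,"z": 0,"wx": 0,"wy": 0,"wz": 0,"claw": 0}])

```text
time: 29.58
eef_pos: [0.5125, 0.2756, 0.3984]
tcp_rot: [[0.997, -0.08, 0.004], [-0.08, -0.997, -0.0], [0.004, -0.0, -1.0]]
contact_force: [-0.4, -0.1, -0.9]
opening: 0.237
gripper_force: 30.0
```

```bash
python3 - <<'E'
from h import *
o=st(); im,P=grab("wrist"); save("w16.png",im)
R=np.array(o["tcp_rot"]); L=(P-o["eef_pos"])@R
C=im
b=(abs(L[...,1])<.009)&(L[...,2]>.14)&(L[...,2]<.2)&(L[...,0]>.014)&(L[...,0]<.06)&(C.max(-1)<90)
for x in np.arange(.016,.05,.004):
    s=b&(abs(L[...,0]-x)<.002)
    if s.sum()>5: print(round(x,3),s.sum(),np.round(np.median(L[s][:,2]),4))
tray()
pan("scene")
E
```

```text
t 29.57 p [0.5125 0.2756 0.3984] F [-0.4 -0.1 -0.9] op 0.237 gf 30.0 q [ 0.41  0.08  1.55 -0.    1.5   2.06]
[[ 0.997 -0.08   0.004]
 [-0.08  -0.997 -0.   ]
 [ 0.004 -0.    -1.   ]]
0.016 364 0.1572
0.02 384 0.1573
0.024 371 0.1573
0.028 385 0.1573
0.032 410 0.1574
0.036 509 0.1583
0.04 512 0.1654
tray 73 [0.079 0.034]
tray 78 [0.042 0.034]
tray 27 [0.079 0.069]
scene pan 34 [-0.047  0.028] 0.074
```

The scoop is still level in the grip. Moving over the left lane and lowering to 1 mm above its floor.

Call:
jog_arm(increments=[{"x": -0.004,"y": 0.102,"z": 0,"wx": 0,"wy": 0.0006,"wz": 0,"claw": 0},{"x": 0,"y": 0,"z": -0.15,"wx": 0,"wy": 0,"wz": 0,"claw": 0},{"x": 0,"y": 0,"z": -0.15,"wx": 0,"wy": 0,"wz": 0,"claw": 0},{"x": 0,"y": 0,"z": -0.12,"wx": 0,"wy": 0,"wz": 0,"claw": 0},{"x": 0,"y": 0,"z": -0.04,"wx": 0,"wy": 0,"wz": 0,"claw": 0}])

```text
time: 30.35
eef_pos: [0.5106, 0.3055, 0.2579]
tcp_rot: [[0.997, -0.082, -0.003], [-0.082, -0.997, -0.001], [-0.002, 0.002, -1.0]]
contact_force: [0.0, -0.2, -1.4]
opening: 0.233
gripper_force: 30.0
```

Call:
jog_arm(increments=[{"x": 0,"y": 0,"z": -0.02,"wx": 0,"wy": 0,"wz": 0,"claw": 0},{"x": 0,"y": 0,"z": 0,"wx": 0,"wy": 0,"wz": 0,"claw": 0},{"x": 0,"y": 0,"z": 0,"wx": 0,"wy": 0,"wz": 0,"claw": 0}])

```text
time: 30.72
eef_pos: [0.5116, 0.3064, 0.2557]
tcp_rot: [[0.997, -0.083, 0.002], [-0.083, -0.997, 0.001], [0.002, -0.001, -1.0]]
contact_force: [-0.6, 0.5, -1.8]
opening: 0.235
gripper_force: 30.0
```

Call:
jog_arm(increments=[{"x": 0,"y": 0,"z": -0.011,"wx": 0,"wy": 0,"wz": 0,"claw": 0},{"x": 0,"y": 0,"z": 0,"wx": 0,"wy": 0,"wz": 0,"claw": 0},{"x": 0,"y": 0,"z": 0,"wx": 0,"wy": 0,"wz": 0,"claw": 0}])

```text
time: 31.1
eef_pos: [0.5113, 0.3063, 0.2514]
tcp_rot: [[0.997, -0.083, 0.001], [-0.083, -0.997, 0.001], [0.001, -0.001, -1.0]]
contact_force: [-0.2, 1.6, 0.8]
opening: 0.234
gripper_force: 30.0
```

Call:
jog_arm(increments=[{"x": 0.02,"y": -0.0016,"z": 0.003,"wx": 0,"wy": 0,"wz": 0,"claw": 0},{"x": 0.03,"y": -0.0025,"z": 0,"wx": 0,"wy": 0,"wz": 0,"claw": 0},{"x": 0.03,"y": -0.0025,"z": 0,"wx": 0,"wy": 0,"wz": 0,"claw": 0},{"x": 0.03,"y": -0.0025,"z": 0,"wx": 0,"wy": 0,"wz": 0,"claw": 0},{"x": 0,"y": 0,"z": 0,"wx": 0,"wy": 0,"wz": 0,"claw": 0}])

```text
time: 31.72
eef_pos: [0.5448, 0.3031, 0.2515]
tcp_rot: [[0.997, -0.084, 0.0], [-0.084, -0.997, 0.0], [0.0, -0.0, -1.0]]
contact_force: [0.4, -0.0, -1.7]
opening: 0.231
gripper_force: 30.0
```

Call:
jog_arm(increments=[{"x": 0.03,"y": -0.0025,"z": 0,"wx": 0,"wy": 0,"wz": 0,"claw": 0},{"x": 0.03,"y": -0.0025,"z": 0,"wx": 0,"wy": 0,"wz": 0,"claw": 0},{"x": 0.03,"y": -0.0025,"z": 0,"wx": 0,"wy": 0,"wz": 0,"claw": 0},{"x": 0.03,"y": -0.0025,"z": 0,"wx": 0,"wy": 0,"wz": 0,"claw": 0},{"x": 0,"y": 0,"z": 0,"wx": 0,"wy": 0,"wz": 0,"claw": 0}])

```text
time: 32.35
eef_pos: [0.5807, 0.3002, 0.2516]
tcp_rot: [[0.997, -0.083, 0.0], [-0.083, -0.997, 0.0], [0.0, -0.0, -1.0]]
contact_force: [-1.4, 0.8, -1.3]
opening: 0.237
gripper_force: 30.0
```

Call:
jog_arm(increments=[{"x": 0.03,"y": -0.0025,"z": 0,"wx": 0,"wy": 0,"wz": 0,"claw": 0},{"x": 0.03,"y": -0.0025,"z": 0,"wx": 0,"wy": 0,"wz": 0,"claw": 0},{"x": 0.03,"y": -0.0025,"z": 0,"wx": 0,"wy": 0,"wz": 0,"claw": 0},{"x": 0.02,"y": -0.0016,"z": 0,"wx": 0,"wy": 0,"wz": 0,"claw": 0},{"x": 0,"y": 0,"z": 0,"wx": 0,"wy": 0,"wz": 0,"claw": 0}])

```text
time: 32.98
eef_pos: [0.6136, 0.2975, 0.2515]
tcp_rot: [[0.997, -0.083, 0.0], [-0.083, -0.997, 0.0], [0.0, -0.0, -1.0]]
contact_force: [0.9, 0.2, -1.2]
opening: 0.234
gripper_force: 30.0
```

```bash
cat >> h.py <<'E'
def lane(y0):
    o=st(); im,P=grab("wrist"); R=np.array(o["tcp_rot"]); p=np.array(o["eef_pos"]); H=(P-p)@R
    b=(abs(H[...,1])<.009)&(H[...,2]>.14)&(H[...,2]<.2)&(H[...,0]>.014)&(im.max(-1)<90)
    print("handle",[float(np.round(np.median(H[b&(abs(H[...,0]-x)<.002)][:,2]),4)) for x in (.016,.024,.032)])
    u=np.array([.9966,-.0819]);v=np.array([.0819,.9966])
    L=(P[...,:2]-[.572,.251])@np.stack([u,v],1)
    print("lip lane", np.round((p[:2]-[.572,.251])@np.stack([u,v],1)+[.055,0],4))
    m=((im.min(-1)>110)&(P[...,2]>.012)&(P[...,2]<.06)&(L[...,0]<.108)&(L[...,0]>0)&(abs(L[...,1]-y0)<.046)).astype(np.uint8)
    n,l=cv2.connectedComponents(m)
    for i in range(1,n):
        if (l==i).sum()>150: print((l==i).sum(),np.round(np.nanmean(L[l==i],0),3),np.round(np.nanmean(P[l==i][:,2]),3))
    return im
E
python3 - <<'E'
from h import *
save("w17.png",lane(.05))
E
```

```text
t 32.98 p [0.6136 0.2975 0.2515] F [ 0.9  0.2 -1.2] op 0.234 gf 30.0 q [0.38 0.46 1.38 0.   1.3  2.03]
[[ 0.997 -0.083  0.   ]
 [-0.083 -0.997  0.   ]
 [ 0.    -0.    -1.   ]]
handle [0.1573, 0.1573, 0.1573]
lip lane [0.0926 0.0497]
3888 [0.083 0.071] 0.021
3822 [0.083 0.033] 0.021
602 [0.043 0.088] 0.027
450 [0.049 0.011] 0.029
```

Call:
jog_arm(increments=[{"x": 0.012,"y": -0.001,"z": 0,"wx": 0,"wy": 0,"wz": 0,"claw": 0},{"x": 0.012,"y": -0.001,"z": 0,"wx": 0,"wy": 0,"wz": 0,"claw": 0},{"x": 0.012,"y": -0.001,"z": 0,"wx": 0,"wy": 0,"wz": 0,"claw": 0},{"x": 0.008,"y": -0.0006,"z": 0,"wx": 0,"wy": 0,"wz": 0,"claw": 0},{"x": 0,"y": 0,"z": 0,"wx": 0,"wy": 0,"wz": 0,"claw": 0}])

```text
time: 33.65
eef_pos: [0.6265, 0.2965, 0.2516]
tcp_rot: [[0.997, -0.083, 0.0], [-0.083, -0.997, 0.0], [0.0, -0.0, -1.0]]
contact_force: [-0.4, -0.7, -1.9]
opening: 0.233
gripper_force: 30.0
```

Call:
jog_arm(increments=[{"x": 0.007,"y": -0.0006,"z": 0,"wx": 0,"wy": 0,"wz": 0,"claw": 0},{"x": 0,"y": 0,"z": 0,"wx": 0,"wy": 0,"wz": 0,"claw": 0}])

```text
time: 33.9
eef_pos: [0.6285, 0.2963, 0.2516]
tcp_rot: [[0.997, -0.083, 0.0], [-0.083, -0.997, 0.0], [0.0, -0.0, -1.0]]
contact_force: [-0.9, 0.5, -2.8]
opening: 0.233
gripper_force: 30.0
```

```bash
python3 - <<'E'
from h import *
save("w18.png",lane(.05))
E
```

```text
t 33.9 p [0.6285 0.2963 0.2516] F [-0.9  0.5 -2.8] op 0.233 gf 30.0 q [0.37 0.49 1.34 0.   1.31 2.02]
[[ 0.997 -0.083  0.   ]
 [-0.083 -0.997  0.   ]
 [ 0.    -0.    -1.   ]]
handle [0.1574, 0.1573, 0.1574]
lip lane [0.1075 0.0498]
3235 [0.087 0.075] 0.023
3068 [0.087 0.031] 0.023
450 [0.064 0.011] 0.029
465 [0.051 0.088] 0.03
```

Same state as the first time, with all four riding on the scoop. Tilt back and lift.

Call:
jog_arm(increments=[{"x": -0.084,"y": 0.007,"z": 0.006,"wx": -0.0014,"wy": -0.0166,"wz": 0,"claw": 0},{"x": -0.084,"y": 0.007,"z": 0.01,"wx": -0.0014,"wy": -0.0166,"wz": 0,"claw": 0},{"x": -0.084,"y": 0.007,"z": 0.01,"wx": -0.0014,"wy": -0.0166,"wz": 0,"claw": 0},{"x": -0.08,"y": 0.007,"z": 0.02,"wx": -0.0014,"wy": -0.0166,"wz": 0,"claw": 0},{"x": 0,"y": 0,"z": 0,"wx": 0,"wy": 0,"wz": 0,"claw": 0}])

```text
time: 34.58
eef_pos: [0.5268, 0.3051, 0.2651]
tcp_rot: [[0.911, -0.081, 0.404], [-0.073, -0.997, -0.034], [0.405, 0.001, -0.914]]
contact_force: [-1.3, 1.0, -2.7]
opening: 0.236
gripper_force: 30.0
```

Call:
jog_arm(increments=[{"x": 0,"y": 0,"z": 0.05,"wx": 0,"wy": 0,"wz": 0,"claw": 0},{"x": 0,"y": 0,"z": 0.1,"wx": 0,"wy": 0,"wz": 0,"claw": 0},{"x": 0,"y": 0,"z": 0.1,"wx": 0,"wy": 0,"wz": 0,"claw": 0},{"x": 0,"y": 0,"z": 0.1,"wx": 0,"wy": 0,"wz": 0,"claw": 0},{"x": 0,"y": 0,"z": 0.05,"wx": 0,"wy": 0,"wz": 0,"claw": 0}])

```text
time: 35.2
eef_pos: [0.5304, 0.3048, 0.3894]
tcp_rot: [[0.909, -0.084, 0.408], [-0.077, -0.996, -0.032], [0.409, -0.002, -0.913]]
contact_force: [1.2, -0.1, -3.0]
opening: 0.233
gripper_force: 30.0
```

```bash
python3 - <<'E'
from h import *
st(); im,P=onscoop(); save("w19.png",im); tray()
E
```

```text
t 35.2 p [0.5304 0.3048 0.3894] F [ 1.2 -0.1 -3. ] op 0.233 gf 30.0 q [ 0.51  0.01  1.67 -0.26  1.11  2.24]
[[ 0.909 -0.084  0.408]
 [-0.077 -0.996 -0.032]
 [ 0.409 -0.002 -0.913]]
blob 458 [0.004 0.039 0.029]
blob 513 [ 0.006 -0.038  0.029]
blob 828 [-0.001 -0.021  0.023]
blob 950 [-0.002  0.022  0.023]
```

The tray reads empty and the erasers sit deep in the bowl. Carrying them to the pan as before.

Call:
jog_arm(increments=[{"x": 0,"y": -0.04,"z": 0,"wx": 0,"wy": 0,"wz": 0.012,"claw": 0},{"x": 0,"y": -0.08,"z": 0,"wx": 0,"wy": 0,"wz": 0.022,"claw": 0},{"x": 0,"y": -0.09,"z": 0,"wx": 0,"wy": 0,"wz": 0.026,"claw": 0},{"x": 0,"y": -0.09,"z": 0,"wx": 0,"wy": 0,"wz": 0.026,"claw": 0},{"x": 0,"y": -0.09,"z": 0,"wx": 0,"wy": 0,"wz": 0.026,"claw": 0}])

```text
time: 35.92
eef_pos: [0.5284, 0.1869, 0.3839]
tcp_rot: [[0.742, 0.585, 0.328], [0.535, -0.811, 0.237], [0.405, -0.001, -0.914]]
contact_force: [-0.1, -0.6, -3.6]
opening: 0.235
gripper_force: 30.0
```

Call:
jog_arm(increments=[{"x": 0,"y": -0.09,"z": 0,"wx": 0,"wy": 0,"wz": 0.026,"claw": 0},{"x": 0,"y": -0.09,"z": 0,"wx": 0,"wy": 0,"wz": 0.026,"claw": 0},{"x": 0,"y": -0.09,"z": 0,"wx": 0,"wy": 0,"wz": 0.026,"claw": 0},{"x": 0,"y": -0.09,"z": 0,"wx": 0,"wy": 0,"wz": 0.026,"claw": 0},{"x": 0,"y": -0.09,"z": 0,"wx": 0,"wy": 0,"wz": 0.026,"claw": 0}])

```text
time: 36.55
eef_pos: [0.5286, 0.0516, 0.3842]
tcp_rot: [[0.119, 0.992, 0.051], [0.906, -0.129, 0.404], [0.407, -0.002, -0.914]]
contact_force: [-0.0, -0.1, -2.1]
opening: 0.233
gripper_force: 30.0
```

Call:
jog_arm(increments=[{"x": 0,"y": -0.09,"z": 0,"wx": 0,"wy": 0,"wz": 0.026,"claw": 0},{"x": 0,"y": -0.09,"z": 0,"wx": 0,"wy": 0,"wz": 0.026,"claw": 0},{"x": 0,"y": -0.09,"z": 0,"wx": 0,"wy": 0,"wz": 0.026,"claw": 0},{"x": 0,"y": -0.09,"z": 0,"wx": 0,"wy": 0,"wz": 0.026,"claw": 0},{"x": 0,"y": -0.09,"z": 0,"wx": 0,"wy": 0,"wz": 0.026,"claw": 0}])

```text
time: 37.17
eef_pos: [0.5288, -0.0833, 0.3841]
tcp_rot: [[-0.579, 0.773, -0.259], [0.706, 0.634, 0.315], [0.408, -0.001, -0.913]]
contact_force: [-0.2, -0.1, -2.3]
opening: 0.233
gripper_force: 30.0
```

Call:
jog_arm(increments=[{"x": 0,"y": -0.09,"z": 0,"wx": 0,"wy": 0,"wz": 0.026,"claw": 0},{"x": 0,"y": -0.09,"z": 0,"wx": 0,"wy": 0,"wz": 0.026,"claw": 0},{"x": 0.05,"y": -0.09,"z": 0,"wx": 0,"wy": 0,"wz": 0.026,"claw": 0},{"x": 0.07,"y": -0.08,"z": 0,"wx": 0,"wy": 0,"wz": 0.026,"claw": 0},{"x": 0.07,"y": 0,"z": 0,"wx": 0,"wy": 0,"wz": 0.026,"claw": 0}])

```text
time: 37.8
eef_pos: [0.5862, -0.1892, 0.3837]
tcp_rot: [[-0.911, 0.069, -0.407], [0.062, 0.998, 0.029], [0.408, 0.001, -0.913]]
contact_force: [-0.3, -0.7, -2.0]
opening: 0.24
gripper_force: 30.0
```

Call:
jog_arm(increments=[{"x": 0.07,"y": 0,"z": 0,"wx": 0,"wy": 0,"wz": 0.018,"claw": 0},{"x": 0.07,"y": 0,"z": 0,"wx": 0,"wy": 0,"wz": 0,"claw": 0},{"x": 0.07,"y": 0,"z": 0,"wx": 0,"wy": 0,"wz": 0,"claw": 0},{"x": 0,"y": 0,"z": 0,"wx": 0,"wy": 0,"wz": 0,"claw": 0}])

```text
time: 38.3
eef_pos: [0.6495, -0.1871, 0.3831]
tcp_rot: [[-0.912, -0.042, -0.408], [-0.039, 0.999, -0.016], [0.408, 0.002, -0.913]]
contact_force: [-0.1, -0.2, -2.9]
opening: 0.231
gripper_force: 30.0
```

```bash
python3 - <<'E'
from h import *
st(); im,P=onscoop(); tray()
E
```

```text
t 38.3 p [ 0.6495 -0.1871  0.3831] F [-0.1 -0.2 -2.9] op 0.231 gf 30.0 q [-0.32  0.56  1.03 -0.15  1.94 -1.96]
[[-0.912 -0.042 -0.408]
 [-0.039  0.999 -0.016]
 [ 0.408  0.002 -0.913]]
blob 464 [ 0.003 -0.039  0.029]
blob 464 [0.003 0.038 0.029]
blob 961 [0.002 0.02  0.019]
blob 1172 [-0.    -0.022  0.021]
```

Call:
jog_arm(increments=[{"x": 0.02,"y": -0.02,"z": 0,"wx": 0.0009,"wy": -0.0222,"wz": 0,"claw": 0},{"x": 0,"y": -0.02,"z": 0,"wx": 0.0009,"wy": -0.0222,"wz": 0,"claw": 0},{"x": 0,"y": -0.02,"z": -0.05,"wx": 0.0009,"wy": -0.0222,"wz": 0,"claw": 0},{"x": 0,"y": -0.01,"z": -0.05,"wx": 0,"wy": 0,"wz": 0,"claw": 0},{"x": 0,"y": 0,"z": 0,"wx": 0,"wy": 0,"wz": 0,"claw": 0}])

```text
time: 39.02
eef_pos: [0.6534, -0.2081, 0.3531]
tcp_rot: [[-0.999, -0.041, -0.007], [-0.041, 0.999, 0.001], [0.007, 0.002, -1.0]]
contact_force: [-0.9, 0.8, -1.3]
opening: 0.236
gripper_force: 30.0
```

Call:
jog_arm(increments=[{"x": -0.04,"y": -0.004,"z": -0.012,"wx": 0.0006,"wy": -0.0139,"wz": 0,"claw": 0},{"x": -0.04,"y": -0.004,"z": -0.012,"wx": 0.0006,"wy": -0.0139,"wz": 0,"claw": 0},{"x": -0.04,"y": -0.004,"z": -0.012,"wx": 0.0006,"wy": -0.0139,"wz": 0,"claw": 0},{"x": -0.04,"y": -0.004,"z": -0.012,"wx": 0.0006,"wy": -0.0139,"wz": 0,"claw": 0},{"x": -0.02,"y": -0.002,"z": -0.006,"wx": 0.0003,"wy": -0.007,"wz": 0,"claw": 0}])

```text
time: 39.65
eef_pos: [0.6002, -0.2131, 0.339]
tcp_rot: [[-0.923, -0.043, 0.382], [-0.039, 0.999, 0.018], [-0.382, 0.001, -0.924]]
contact_force: [0.9, 0.3, -1.9]
opening: 0.236
gripper_force: 30.0
```

Call:
jog_arm(increments=[{"x": -0.04,"y": -0.004,"z": -0.012,"wx": 0.0006,"wy": -0.0139,"wz": 0,"claw": 0},{"x": -0.04,"y": -0.004,"z": -0.012,"wx": 0.0006,"wy": -0.0139,"wz": 0,"claw": 0},{"x": -0.04,"y": -0.004,"z": -0.012,"wx": 0.0006,"wy": -0.0139,"wz": 0,"claw": 0},{"x": -0.02,"y": -0.003,"z": 0,"wx": 0.0004,"wy": -0.01,"wz": 0,"claw": 0},{"x": 0,"y": 0,"z": 0,"wx": 0,"wy": 0,"wz": 0,"claw": 0}])

```text
time: 40.28
eef_pos: [0.5585, -0.2177, 0.3283]
tcp_rot: [[-0.753, -0.043, 0.656], [-0.031, 0.999, 0.03], [-0.657, 0.002, -0.754]]
contact_force: [-0.6, 0.5, -2.4]
opening: 0.234
gripper_force: 30.0
```

```bash
python3 - <<'E'
from h import *
st(); im,P=onscoop(); save("w20.png",im); pan("wrist"); pan("scene")
E
```

```text
t 40.27 p [ 0.5585 -0.2177  0.3283] F [-0.6  0.5 -2.4] op 0.234 gf 30.0 q [-0.58 -0.08  1.93  0.59  0.77 -2.52]
[[-0.753 -0.043  0.656]
 [-0.031  0.999  0.03 ]
 [-0.657  0.002 -0.754]]
blob 534 [ 0.003 -0.039  0.029]
blob 490 [0.001 0.038 0.029]
wrist pan 46 [-0.043  0.015] 0.074
wrist pan 2186 [-0.029 -0.01 ] 0.074
wrist pan 472 [ 0.013 -0.015] 0.073
wrist pan 229 [ 0.047 -0.021] 0.109
scene pan 42 [-0.029 -0.006] 0.074
```

Call:
jog_arm(increments=[{"x": 0,"y": 0,"z": 0.1,"wx": 0,"wy": 0,"wz": 0,"claw": 0},{"x": 0,"y": 0,"z": 0.1,"wx": -0.0009,"wy": 0.0228,"wz": 0,"claw": 0},{"x": 0,"y": 0,"z": 0.05,"wx": -0.001,"wy": 0.0228,"wz": 0,"claw": 0},{"x": 0,"y": 0.03,"z": 0,"wx": -0.001,"wy": 0.0228,"wz": 0,"claw": 0},{"x": 0,"y": 0.05,"z": 0,"wx": -0.001,"wy": 0.0228,"wz": 0,"claw": 0}])

```text
time: 41.05
eef_pos: [0.5592, -0.194, 0.4049]
tcp_rot: [[-0.989, -0.04, 0.141], [-0.04, 0.999, 0.003], [-0.141, -0.002, -0.99]]
contact_force: [-0.3, 0.7, -2.5]
opening: 0.236
gripper_force: 30.0
```

Call:
jog_arm(increments=[{"x": 0,"y": 0.05,"z": 0,"wx": -0.001,"wy": 0.0228,"wz": 0,"claw": 0},{"x": 0,"y": 0.05,"z": 0,"wx": 0,"wy": 0,"wz": -0.026,"claw": 0},{"x": 0,"y": 0.05,"z": 0,"wx": 0,"wy": 0,"wz": -0.026,"claw": 0},{"x": 0,"y": 0.05,"z": 0,"wx": 0,"wy": 0,"wz": -0.026,"claw": 0},{"x": 0,"y": 0.05,"z": 0,"wx": 0,"wy": 0,"wz": -0.026,"claw": 0}])

```text
time: 41.68
eef_pos: [0.5593, -0.1183, 0.4041]
tcp_rot: [[-0.815, 0.579, 0.001], [0.579, 0.815, -0.003], [-0.003, -0.002, -1.0]]
contact_force: [-0.7, -0.0, -1.7]
opening: 0.237
gripper_force: 30.0
```

Call:
jog_arm(increments=[{"x": 0,"y": 0.05,"z": 0,"wx": 0,"wy": 0,"wz": -0.026,"claw": 0},{"x": 0,"y": 0.05,"z": 0,"wx": 0,"wy": 0,"wz": -0.026,"claw": 0},{"x": 0,"y": 0.05,"z": 0,"wx": 0,"wy": 0,"wz": -0.026,"claw": 0},{"x": 0,"y": 0.05,"z": 0,"wx": 0,"wy": 0,"wz": -0.026,"claw": 0},{"x": 0,"y": 0.05,"z": 0,"wx": 0,"wy": 0,"wz": -0.026,"claw": 0}])

```text
time: 42.3
eef_pos: [0.5593, -0.0432, 0.4041]
tcp_rot: [[-0.136, 0.991, -0.0], [0.991, 0.136, -0.004], [-0.004, -0.001, -1.0]]
contact_force: [-0.0, 0.5, -1.6]
opening: 0.239
gripper_force: 30.0
```

Call:
jog_arm(increments=[{"x": 0,"y": 0.05,"z": 0,"wx": 0,"wy": 0,"wz": -0.026,"claw": 0},{"x": 0,"y": 0.04,"z": 0,"wx": 0,"wy": 0,"wz": -0.026,"claw": 0},{"x": 0,"y": 0,"z": 0,"wx": 0,"wy": 0,"wz": -0.026,"claw": 0},{"x": 0,"y": 0,"z": 0,"wx": 0,"wy": 0,"wz": -0.026,"claw": 0},{"x": 0,"y": 0,"z": 0,"wx": 0,"wy": 0,"wz": -0.026,"claw": 0}])

```text
time: 42.92
eef_pos: [0.5593, -0.0166, 0.4041]
tcp_rot: [[0.629, 0.777, -0.002], [0.777, -0.629, -0.003], [-0.003, 0.0, -1.0]]
contact_force: [-0.8, 0.3, -1.6]
opening: 0.236
gripper_force: 30.0
```

Call:
jog_arm(increments=[{"x": 0,"y": 0,"z": 0,"wx": 0,"wy": 0,"wz": -0.026,"claw": 0},{"x": 0,"y": 0,"z": 0,"wx": 0,"wy": 0,"wz": -0.026,"claw": 0},{"x": 0,"y": 0,"z": 0,"wx": 0,"wy": 0,"wz": -0.026,"claw": 0},{"x": 0,"y": 0,"z": 0,"wx": 0,"wy": 0,"wz": -0.026,"claw": 0},{"x": 0,"y": 0,"z": 0,"wx": 0,"wy": 0,"wz": -0.026,"claw": 0}])

```text
time: 43.55
eef_pos: [0.5593, -0.0167, 0.4041]
tcp_rot: [[0.997, 0.073, -0.002], [0.073, -0.997, -0.001], [-0.003, 0.001, -1.0]]
contact_force: [-0.8, -0.6, -1.4]
opening: 0.235
gripper_force: 30.0
```

Call:
jog_arm(increments=[{"x": 0,"y": 0,"z": 0,"wx": 0,"wy": 0,"wz": -0.012,"claw": 0},{"x": 0,"y": 0,"z": 0,"wx": 0,"wy": 0,"wz": 0,"claw": 0}])

```text
time: 43.8
eef_pos: [0.5592, -0.0167, 0.404]
tcp_rot: [[1.0, 0.004, -0.002], [0.004, -1.0, -0.001], [-0.002, 0.001, -1.0]]
contact_force: [0.1, 0.5, -1.4]
opening: 0.236
gripper_force: 30.0
```

```bash
python3 - <<'E'
from h import *
st(); im,P=grab("wrist"); save("w21.png",im); Q=P.reshape(-1,3)
fit("mat",Q,(Q[:,0]>.45)&(Q[:,0]<.68)&(Q[:,1]>-.1)&(Q[:,1]<.1)&(Q[:,2]>.003)&(Q[:,2]<.0068))
s,_=pan("scene"); pan("side"); tray()
save("pan21.png",np.vstack([cv2.resize(s[140:240,280:410],(520,400)) ,cv2.resize(im[0:240],(520,195))]))
E
```

```text
t 43.8 p [ 0.5592 -0.0167  0.404 ] F [ 0.1  0.5 -1.4] op 0.236 gf 30.0 q [-0.12  0.02  1.6  -0.    1.52  1.45]
[[ 1.     0.004 -0.002]
 [ 0.004 -1.    -0.001]
 [-0.002  0.001 -1.   ]]
mat 4958 [603.   -0.8] [ 70.8 109.5] 1.1 [ 6.137e-01 -6.000e-04  4.400e-03]
scene pan 57 [ 0.008 -0.01 ] 0.078
scene pan 50 [-0.028 -0.006] 0.073
scene pan 94 [-0.005  0.029] 0.074
scene pan 39 [-0.049  0.028] 0.074
side pan 168 [-0.016  0.02 ] 0.077
```

View pics/pan21.png

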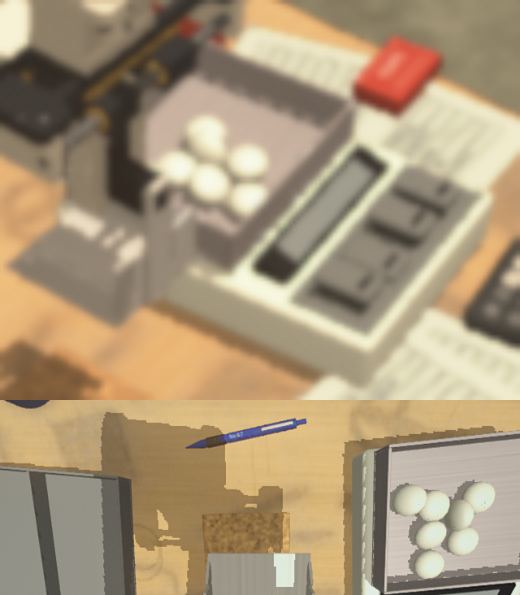

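The lower picture shows 7 erasers in the pan (395–490, 480–570), the tray empty, and the mat under the scoop. The second key is still down. Setting the scoop on the mat.

Call:
jog_arm(increments=[{"x": -0.021,"y": 0.054,"z": 0,"wx": 0,"wy": 0,"wz": 0,"claw": 0},{"x": 0,"y": 0,"z": -0.15,"wx": 0,"wy": 0,"wz": 0,"claw": 0},{"x": 0,"y": 0,"z": -0.15,"wx": 0,"wy": 0,"wz": 0,"claw": 0},{"x": 0,"y": 0,"z": -0.13,"wx": 0,"wy": 0,"wz": 0,"claw": 0},{"x": 0,"y": 0,"z": -0.04,"wx": 0,"wy": 0,"wz": 0,"claw": 0}])

```text
time: 44.62
eef_pos: [0.5508, 0.0003, 0.2597]
tcp_rot: [[1.0, 0.005, -0.007], [0.005, -1.0, 0.001], [-0.007, -0.001, -1.0]]
contact_force: [-0.9, 1.2, -1.5]
opening: 0.235
gripper_force: 30.0
```

Call:
jog_arm(increments=[{"x": 0,"y": 0,"z": -0.015,"wx": 0,"wy": 0,"wz": 0,"claw": 0},{"x": 0,"y": 0,"z": 0,"wx": 0,"wy": 0,"wz": 0,"claw": 0},{"x": 0,"y": 0,"z": 0,"wx": 0,"wy": 0,"wz": 0,"claw": 0}])

```text
time: 45.0
eef_pos: [0.5532, -0.0007, 0.2599]
tcp_rot: [[1.0, 0.004, 0.001], [0.004, -1.0, 0.0], [0.001, -0.0, -1.0]]
contact_force: [0.0, 0.2, -2.0]
opening: 0.236
gripper_force: 30.0
```

Call:
jog_arm(increments=[{"x": 0,"y": 0,"z": -0.012,"wx": 0,"wy": 0,"wz": 0,"claw": 0},{"x": 0,"y": 0,"z": -0.006,"wx": 0,"wy": 0,"wz": 0,"claw": 0},{"x": 0,"y": 0,"z": 0,"wx": 0,"wy": 0,"wz": 0,"claw": 0},{"x": 0,"y": 0,"z": 0,"wx": 0,"wy": 0,"wz": 0,"claw": 0}])

```text
time: 45.5
eef_pos: [0.5527, -0.0008, 0.2539]
tcp_rot: [[1.0, 0.004, -0.001], [0.004, -1.0, 0.0], [-0.001, -0.0, -1.0]]
contact_force: [-5.0, 1.4, 7.3]
opening: 0.236
gripper_force: 30.0
```

Contact with the mat. Release and rise.

Call:
jog_arm(increments=[{"x": 0,"y": 0,"z": 0.003,"wx": 0,"wy": 0,"wz": 0,"claw": 0},{"x": 0,"y": 0,"z": 0,"wx": 0,"wy": 0,"wz": 0,"claw": 50},{"x": 0,"y": 0,"z": 0,"wx": 0,"wy": 0,"wz": 0,"claw": 100},{"x": 0,"y": 0,"z": 0,"wx": 0,"wy": 0,"wz": 0,"claw": 100},{"x": 0,"y": 0,"z": 0,"wx": 0,"wy": 0,"wz": 0,"claw": 100}])

```text
time: 46.12
eef_pos: [0.5524, -0.0007, 0.2534]
tcp_rot: [[1.0, 0.004, -0.002], [0.004, -1.0, 0.0], [-0.002, -0.0, -1.0]]
contact_force: [-0.2, -0.1, -0.3]
opening: 0.617
gripper_force: 0.0
```

Call:
jog_arm(increments=[{"x": 0,"y": 0,"z": 0,"wx": 0,"wy": 0,"wz": 0,"claw": 100},{"x": 0,"y": 0,"z": 0.08,"wx": 0,"wy": 0,"wz": 0,"claw": 100},{"x": 0,"y": 0,"z": 0.15,"wx": 0,"wy": 0,"wz": 0,"claw": 100},{"x": 0,"y": 0,"z": 0.15,"wx": 0,"wy": 0,"wz": 0,"claw": 100},{"x": 0,"y": 0,"z": 0.12,"wx": 0,"wy": 0,"wz": 0,"claw": 100}])

```text
time: 46.75
eef_pos: [0.5525, -0.0007, 0.4057]
tcp_rot: [[1.0, 0.004, -0.001], [0.004, -1.0, 0.0], [-0.001, -0.0, -1.0]]
contact_force: [0.9, 0.8, 0.4]
opening: 0.999
gripper_force: 0.0
```

Call:
jog_arm(increments=[{"x": -0.1,"y": -0.1,"z": 0,"wx": 0,"wy": 0,"wz": 0,"claw": 50},{"x": -0.1,"y": -0.16,"z": 0,"wx": 0,"wy": 0,"wz": 0,"claw": 0},{"x": 0,"y": -0.16,"z": 0,"wx": 0,"wy": 0,"wz": 0,"claw": 0},{"x": 0,"y": 0,"z": 0,"wx": 0,"wy": 0,"wz": 0,"claw": 0},{"x": 0,"y": 0,"z": 0,"wx": 0,"wy": 0,"wz": 0,"claw": 0}])

```text
time: 47.38
eef_pos: [0.4925, -0.1265, 0.4035]
tcp_rot: [[1.0, 0.003, -0.002], [0.003, -1.0, 0.001], [-0.002, -0.001, -1.0]]
contact_force: [0.4, -0.2, 0.5]
opening: 0.511
gripper_force: 0.0
```

```bash
cat >> h.py <<'E'
def keys(Q):
    x0=np.array([.493,-.258]); yv=np.array([-.1045,.9945])
    for n,k in (("standby",2),("count",1),("weigh",0),("total",-1)):
        s=np.hypot(*(Q[:,:2]-(x0+k*.038*yv)).T)<.008; print(n,s.sum(),np.round(np.nanmedian(Q[s,2]),4))
E
python3 - <<'E'
from h import *
st(); im,P=grab("wrist"); save("w22.png",im); Q=P.reshape(-1,3)
b=(Q[:,0]>.45)&(Q[:,0]<.68)&(Q[:,1]>-.1)&(Q[:,1]<.1)
fit("handle",Q,b&(Q[:,2]>.092)&(Q[:,2]<.104))
fit("mat",Q,b&(Q[:,2]>.003)&(Q[:,2]<.0068))
keys(Q)
fit("up",Q,(Q[:,1]<-.2)&(Q[:,1]>-.36)&(Q[:,0]<.53)&(Q[:,0]>.44)&(Q[:,2]>.0655)&(Q[:,2]<.071))
E
```

```text
t 47.38 p [ 0.4925 -0.1265  0.4035] F [ 0.4 -0.2  0.5] op 0.511 gf 0.0 q [-0.35 -0.12  1.74  0.    1.52  1.22]
[[ 1.     0.003 -0.002]
 [ 0.003 -1.     0.001]
 [-0.002 -0.001 -1.   ]]
handle 2647 [529.7  24.6] [21.8 80.1] 84.3 [0.5312 0.0236 0.0957]
mat 12185 [563.5   2. ] [149.6 117.5] 1.1 [ 0.5778 -0.0076  0.0048]
standby 229 0.0672
count 223 0.0571
weigh 231 0.0672
total 238 0.0672
up 2664 [ 496.  -278.5] [43.7 65.6] 6.3 [ 0.4965 -0.2782  0.0672]
```

The scoop was knocked aside after I let go: the grip is now at (.530, .025), so its base is about 33 mm from the mat's middle. I'll regrasp it and put it back.

Call:
jog_arm(increments=[{"x": 0.03,"y": 0.12,"z": 0,"wx": 0,"wy": 0,"wz": -0.0165,"claw": 100},{"x": 0.03,"y": 0.13,"z": 0,"wx": 0,"wy": 0,"wz": 0,"claw": 100},{"x": 0.03,"y": 0.13,"z": 0,"wx": 0,"wy": 0,"wz": 0,"claw": 100},{"x": 0.035,"y": 0.123,"z": -0.05,"wx": 0,"wy": 0,"wz": 0,"claw": 100},{"x": 0,"y": 0,"z": -0.15,"wx": 0,"wy": 0,"wz": 0,"claw": 100}])

```text
time: 48.05
eef_pos: [0.5314, 0.0281, 0.3457]
tcp_rot: [[0.996, -0.094, 0.004], [-0.094, -0.996, 0.001], [0.004, -0.002, -1.0]]
contact_force: [0.5, -0.3, -0.5]
opening: 0.957
gripper_force: 0.0
```

Call:
jog_arm(increments=[{"x": 0,"y": 0,"z": 0,"wx": 0,"wy": 0,"wz": 0,"claw": 100}])

```text
time: 48.18
eef_pos: [0.5283, 0.026, 0.3397]
tcp_rot: [[0.995, -0.097, -0.01], [-0.097, -0.995, 0.001], [-0.01, -0.0, -1.0]]
contact_force: [-0.6, 0.5, 0.0]
opening: 0.997
gripper_force: 0.0
```

```bash
python3 - <<'E'
from h import *
st(); im,P=grab("wrist"); Q=P.reshape(-1,3)
b=(Q[:,0]>.45)&(Q[:,0]<.68)&(Q[:,1]>-.03)&(Q[:,1]<.08)
fit("handle",Q,b&(Q[:,2]>.092)&(Q[:,2]<.104))
E
```

```text
t 48.17 p [0.5283 0.026  0.3397] F [-0.6  0.5  0. ] op 0.997 gf 0.0 q [-0.05 -0.02  1.76  0.    1.41  1.62]
[[ 0.995 -0.097 -0.01 ]
 [-0.097 -0.995  0.001]
 [-0.01  -0.    -1.   ]]
handle 3615 [529.7  25.5] [21.6 80.2] 85.1 [0.5319 0.0252 0.0957]
```

Call:
jog_arm(increments=[{"x": 0,"y": 0,"z": -0.12,"wx": 0,"wy": 0,"wz": 0,"claw": 100},{"x": 0,"y": 0,"z": -0.12,"wx": 0,"wy": 0,"wz": 0,"claw": 100},{"x": 0,"y": 0,"z": -0.045,"wx": 0,"wy": 0,"wz": 0,"claw": 100},{"x": 0,"y": 0,"z": 0,"wx": 0,"wy": 0,"wz": 0,"claw": 30},{"x": 0,"y": 0,"z": 0,"wx": 0,"wy": 0,"wz": 0,"claw": 0}])

```text
time: 48.85
eef_pos: [0.5309, 0.0241, 0.2602]
tcp_rot: [[0.995, -0.1, 0.001], [-0.1, -0.995, 0.0], [0.001, -0.0, -1.0]]
contact_force: [-0.2, 0.5, -0.6]
opening: 0.833
gripper_force: 0.0
```

Call:
jog_arm(increments=[{"x": 0,"y": 0,"z": 0,"wx": 0,"wy": 0,"wz": 0,"claw": 0},{"x": 0,"y": 0,"z": 0,"wx": 0,"wy": 0,"wz": 0,"claw": 0},{"x": 0,"y": 0,"z": 0,"wx": 0,"wy": 0,"wz": 0,"claw": 0},{"x": 0,"y": 0,"z": 0,"wx": 0,"wy": 0,"wz": 0,"claw": 0},{"x": 0,"y": 0,"z": 0,"wx": 0,"wy": 0,"wz": 0,"claw": 0}])

```text
time: 49.48
eef_pos: [0.5299, 0.0242, 0.2579]
tcp_rot: [[0.995, -0.1, -0.002], [-0.1, -0.995, 0.001], [-0.002, -0.0, -1.0]]
contact_force: [0.4, -0.1, -0.7]
opening: 0.3
gripper_force: 0.0
```

Call:
jog_arm(increments=[{"x": 0,"y": 0,"z": 0,"wx": 0,"wy": 0,"wz": 0,"claw": 0},{"x": 0,"y": 0,"z": 0,"wx": 0,"wy": 0,"wz": 0,"claw": 0},{"x": 0,"y": 0,"z": 0,"wx": 0,"wy": 0,"wz": 0,"claw": 0}])

```text
time: 49.85
eef_pos: [0.5298, 0.0242, 0.2578]
tcp_rot: [[0.995, -0.1, -0.003], [-0.1, -0.995, 0.0], [-0.003, -0.0, -1.0]]
contact_force: [-0.2, 0.0, -2.1]
opening: 0.235
gripper_force: 30.0
```

Call:
jog_arm(increments=[{"x": 0,"y": 0,"z": 0.06,"wx": 0,"wy": 0,"wz": 0,"claw": 0},{"x": 0.04,"y": -0.042,"z": 0,"wx": 0,"wy": 0,"wz": 0.008,"claw": 0},{"x": 0.037,"y": -0.04,"z": 0,"wx": 0,"wy": 0,"wz": 0.008,"claw": 0},{"x": 0,"y": 0,"z": 0,"wx": 0,"wy": 0,"wz": 0,"claw": 0},{"x": 0,"y": 0,"z": -0.05,"wx": 0,"wy": 0,"wz": 0,"claw": 0}])

```text
time: 50.48
eef_pos: [0.5536, -0.0002, 0.2624]
tcp_rot: [[1.0, -0.001, 0.001], [-0.001, -1.0, 0.0], [0.001, -0.0, -1.0]]
contact_force: [0.1, -0.2, -2.5]
opening: 0.231
gripper_force: 30.0
```

Call:
jog_arm(increments=[{"x": 0,"y": 0,"z": 0,"wx": 0,"wy": 0,"wz": 0,"claw": 0},{"x": 0,"y": 0,"z": -0.007,"wx": 0,"wy": 0,"wz": 0,"claw": 0},{"x": 0,"y": 0,"z": 0,"wx": 0,"wy": 0,"wz": 0,"claw": 0},{"x": 0,"y": 0,"z": 0,"wx": 0,"wy": 0,"wz": 0,"claw": 0}])

```text
time: 50.98
eef_pos: [0.5531, -0.0003, 0.2592]
tcp_rot: [[1.0, 0.001, -0.002], [0.001, -1.0, 0.0], [-0.002, -0.0, -1.0]]
contact_force: [-0.1, -0.0, -1.6]
opening: 0.233
gripper_force: 30.0
```

Call:
jog_arm(increments=[{"x": 0,"y": 0,"z": -0.004,"wx": 0,"wy": 0,"wz": 0,"claw": 0},{"x": 0,"y": 0,"z": 0,"wx": 0,"wy": 0,"wz": 0,"claw": 50},{"x": 0,"y": 0,"z": 0,"wx": 0,"wy": 0,"wz": 0,"claw": 100},{"x": 0,"y": 0,"z": 0,"wx": 0,"wy": 0,"wz": 0,"claw": 100},{"x": 0,"y": 0,"z": 0,"wx": 0,"wy": 0,"wz": 0,"claw": 100}])

```text
time: 51.6
eef_pos: [0.5531, -0.0005, 0.2578]
tcp_rot: [[1.0, 0.001, -0.002], [0.001, -1.0, 0.0], [-0.002, -0.0, -1.0]]
contact_force: [0.1, 0.5, 0.0]
opening: 0.619
gripper_force: 0.0
```

Call:
jog_arm(increments=[{"x": 0,"y": 0,"z": 0,"wx": 0,"wy": 0,"wz": 0,"claw": 100},{"x": 0,"y": 0,"z": 0,"wx": 0,"wy": 0,"wz": 0,"claw": 100},{"x": 0,"y": 0,"z": 0.12,"wx": 0,"wy": 0,"wz": 0,"claw": 100},{"x": 0,"y": 0,"z": 0.18,"wx": 0,"wy": 0,"wz": 0,"claw": 100},{"x": 0,"y": 0,"z": 0.18,"wx": 0,"wy": 0,"wz": 0,"claw": 100}])

```text
time: 52.22
eef_pos: [0.5527, -0.0004, 0.4029]
tcp_rot: [[1.0, 0.001, -0.003], [0.001, -1.0, 0.0], [-0.003, -0.0, -1.0]]
contact_force: [0.3, -0.7, 0.0]
opening: 0.997
gripper_force: 0.0
```

Call:
jog_arm(increments=[{"x": -0.1,"y": -0.1,"z": 0,"wx": 0,"wy": 0,"wz": 0,"claw": 50},{"x": -0.1,"y": -0.18,"z": 0,"wx": 0,"wy": 0,"wz": 0.016,"claw": 0},{"x": 0,"y": -0.18,"z": 0,"wx": 0,"wy": 0,"wz": 0,"claw": 0},{"x": 0,"y": -0.18,"z": 0,"wx": 0,"wy": 0,"wz": 0,"claw": 0},{"x": 0,"y": -0.18,"z": 0,"wx": 0,"wy": 0,"wz": 0,"claw": 0}])

```text
time: 52.85
eef_pos: [0.4927, -0.2481, 0.402]
tcp_rot: [[0.995, 0.101, -0.002], [0.101, -0.995, -0.0], [-0.002, 0.0, -1.0]]
contact_force: [0.7, -0.0, -0.5]
opening: 0.51
gripper_force: 0.0
```

Call:
jog_arm(increments=[{"x": 0,"y": -0.16,"z": 0,"wx": 0,"wy": 0,"wz": 0,"claw": 0},{"x": 0,"y": 0,"z": 0,"wx": 0,"wy": 0,"wz": 0,"claw": 0},{"x": 0,"y": 0,"z": 0,"wx": 0,"wy": 0,"wz": 0,"claw": 0},{"x": 0,"y": 0,"z": 0,"wx": 0,"wy": 0,"wz": 0,"claw": 0}])

```text
time: 53.35
eef_pos: [0.4933, -0.2932, 0.4018]
tcp_rot: [[0.995, 0.102, -0.002], [0.102, -0.995, 0.0], [-0.002, -0.001, -1.0]]
contact_force: [-1.0, 1.2, 0.9]
opening: 0.085
gripper_force: 0.0
```

```bash
python3 - <<'E'
from h import *
st(); im,P=grab("wrist"); save("w23.png",im); Q=P.reshape(-1,3)
for n in ("wrist","scene","side"):
    if n!="wrist": Q=grab(n)[1].reshape(-1,3)
    b=(Q[:,0]>.45)&(Q[:,0]<.68)&(Q[:,1]>-.1)&(Q[:,1]<.1)
    fit(n+" handle",Q,b&(Q[:,2]>.093)&(Q[:,2]<.104))
    if n=="wrist": keys(Q)
pan("scene")
E
```

```text
t 53.35 p [ 0.4933 -0.2932  0.4018] F [-1.   1.2  0.9] op 0.085 gf 0.0 q [-0.63  0.06  1.57 -0.    1.52  0.84]
[[ 0.995  0.102 -0.002]
 [ 0.102 -0.995  0.   ]
 [-0.002 -0.001 -1.   ]]
wrist handle none
standby 240 0.0673
count 2032 0.3059
weigh 244 0.0673
total 1570 0.2516
scene handle 173 [550.    1.4] [81.2 23.4] 1.1 [0.5504 0.0019 0.0964]
side handle 139 [550.1   3.9] [21.1 78.8] 89.4 [0.5479 0.0051 0.0959]
scene pan 29 [ 0.015 -0.02 ] 0.075
```

The scoop stands on the mat (grip ≈ (.551, .002), base well within 30 mm). Now pressing key_total.

Call:
jog_arm(increments=[{"x": 0.013,"y": -0.009,"z": -0.15,"wx": 0,"wy": 0,"wz": 0,"claw": 0},{"x": 0,"y": 0,"z": -0.15,"wx": 0,"wy": 0,"wz": 0,"claw": 0},{"x": 0,"y": 0,"z": -0.14,"wx": 0,"wy": 0,"wz": 0,"claw": 0},{"x": 0,"y": 0,"z": -0.03,"wx": 0,"wy": 0,"wz": 0,"claw": 0},{"x": 0,"y": 0,"z": 0,"wx": 0,"wy": 0,"wz": 0,"claw": 0}])

```text
time: 54.18
eef_pos: [0.4972, -0.297, 0.2612]
tcp_rot: [[0.995, 0.101, -0.002], [0.101, -0.995, 0.0], [-0.002, -0.0, -1.0]]
contact_force: [0.4, -0.6, 1.3]
opening: 0.005
gripper_force: 0.0
```

Call:
jog_arm(increments=[{"x": 0,"y": 0,"z": -0.02,"wx": 0,"wy": 0,"wz": 0,"claw": 0},{"x": 0,"y": 0,"z": -0.02,"wx": 0,"wy": 0,"wz": 0,"claw": 0},{"x": 0,"y": 0,"z": -0.009,"wx": 0,"wy": 0,"wz": 0,"claw": 0},{"x": 0,"y": 0,"z": 0,"wx": 0,"wy": 0,"wz": 0,"claw": 0},{"x": 0,"y": 0,"z": 0,"wx": 0,"wy": 0,"wz": 0,"claw": 0}])

```text
time: 54.8
eef_pos: [0.4969, -0.2971, 0.2461]
tcp_rot: [[0.995, 0.101, -0.002], [0.101, -0.995, 0.0], [-0.002, -0.0, -1.0]]
contact_force: [-0.2, -0.1, 1.0]
opening: 0.007
gripper_force: 0.3
```

Call:
jog_arm(increments=[{"x": 0,"y": 0,"z": -0.01,"wx": 0,"wy": 0,"wz": 0,"claw": 0},{"x": 0,"y": 0,"z": -0.006,"wx": 0,"wy": 0,"wz": 0,"claw": 0},{"x": 0,"y": 0,"z": -0.004,"wx": 0,"wy": 0,"wz": 0,"claw": 0},{"x": 0,"y": 0,"z": 0,"wx": 0,"wy": 0,"wz": 0,"claw": 0}])

```text
time: 55.3
eef_pos: [0.4971, -0.2972, 0.2416]
tcp_rot: [[0.995, 0.101, -0.002], [0.101, -0.995, -0.0], [-0.002, -0.0, -1.0]]
contact_force: [-4.6, 2.6, 14.0]
opening: 0.006
gripper_force: 7.1
```

At the stop with 14 N. Lift clear and check.

Call:
jog_arm(increments=[{"x": 0,"y": 0,"z": 0.05,"wx": 0,"wy": 0,"wz": 0,"claw": 0},{"x": 0,"y": 0,"z": 0.15,"wx": 0,"wy": 0,"wz": 0,"claw": 0},{"x": 0,"y": 0,"z": 0.18,"wx": 0,"wy": 0,"wz": 0,"claw": 0},{"x": -0.1,"y": 0.15,"z": 0.15,"wx": 0,"wy": 0,"wz": 0,"claw": 0},{"x": -0.1,"y": 0.18,"z": 0,"wx": 0,"wy": 0,"wz": 0,"claw": 0}])

```text
time: 55.92
eef_pos: [0.4405, -0.2033, 0.3987]
tcp_rot: [[0.995, 0.099, 0.004], [0.099, -0.995, -0.004], [0.004, 0.004, -1.0]]
contact_force: [0.7, 0.7, 0.0]
opening: 0.004
gripper_force: 0.0
```

Call:
jog_arm(increments=[{"x": 0,"y": 0.15,"z": 0,"wx": 0,"wy": 0,"wz": 0,"claw": 0},{"x": 0,"y": 0,"z": 0,"wx": 0,"wy": 0,"wz": 0,"claw": 0},{"x": 0,"y": 0,"z": 0,"wx": 0,"wy": 0,"wz": 0,"claw": 0}])

```text
time: 56.3
eef_pos: [0.4404, -0.1584, 0.3943]
tcp_rot: [[0.995, 0.102, -0.002], [0.102, -0.995, -0.001], [-0.002, 0.0, -1.0]]
contact_force: [0.3, -0.5, -1.5]
opening: 0.006
gripper_force: 0.0
```

```bash
python3 - <<'E'
from h import *
st(); im,P=grab("wrist"); save("w24.png",im); Q=P.reshape(-1,3)
keys(Q)
b=(Q[:,0]>.45)&(Q[:,0]<.68)&(Q[:,1]>-.1)&(Q[:,1]<.1)
fit("handle",Q,b&(Q[:,2]>.093)&(Q[:,2]<.104)); fit("mat",Q,b&(Q[:,2]>.003)&(Q[:,2]<.0068))
# erasers: white area inside pan, in eraser-sized units
c=np.array([.634,-.221]);U=np.array([[.9945,-.1045],[.1045,.9945]])
L=(Q[:,:2]-c)@U
k=(Q[:,2]>.066)&(Q[:,2]<.105)&(abs(L[:,0])<.064)&(abs(L[:,1])<.079)
g=np.zeros((140,170),np.uint8); ij=((L[k]+[.07,.085])*1000).astype(int); g[ij[:,0],ij[:,1]]=1
g=cv2.morphologyEx(g,cv2.MORPH_CLOSE,np.ones((5,5),np.uint8)); print("area/eraser",g.sum()/650,"zmax",np.nanmax(Q[k,2]))
E
```

```text
t 56.3 p [ 0.4404 -0.1584  0.3943] F [ 0.3 -0.5 -1.5] op 0.006 gf 0.0 q [-0.45 -0.23  1.85 -0.    1.52  1.01]
[[ 0.995  0.102 -0.002]
 [ 0.102 -0.995 -0.001]
 [-0.002  0.    -1.   ]]
standby 1671 0.3063
count 279 0.0673
weigh 280 0.0673
total 265 0.0572
handle 3659 [552.7  -0.6] [22.  79.3] 90.0 [ 0.5539 -0.0012  0.0959]
mat 9337 [557.8  -1.9] [138.7 110.1] 1.1 [ 0.5578 -0.0156  0.005 ]
area/eraser 3.289230769230769 zmax 0.09177918883138458
```

Total is latched, count and weigh are up, and the scoop is centred. The standby reading is hidden by a finger, but it read up before and wasn't touched. All 7 erasers were seen in the pan. Handing in.

```bash
python3 -c "
from h import *
print(ctrl.finish_job())"
```

```text
the job is handed in; nothing more can be done
None
```

The job is handed in, at about 56 s of the 210 s: the rightmost key is latched down with the second and third up, all 7 erasers are in the pan, and the scoop stands level in the middle of its mat. A finger hid the leftmost key in the last check, but it had read up just before the final press; no verdict came back.

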